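Close the filter housing: run down four cover knobs crosswise

ROBOT

A 7-joint arm with a two-finger parallel gripper is mounted at the origin on a cart in front of the work surface, level with it; the furniture and walls round the work are solid. World frame = base frame: x ahead of the robot, y to its left, z up, the work surface at z = 0. Lengths are in m, angles in rad, forces in N, time in s.
With the tool pointing down it reaches from about 0.35 to 0.9 m from the base axis. Payload 8.1 kg.
Tool frame: the origin (TCP) lies on the centre line of the jaws, within the pads' length; the fingertips stand 19 mm ahead of it and the grasp point (between the pads) is the TCP (arm.tip_reach is the distance from the TCP to the fingertips, in m); z points along the fingers, y is the line along which they close (so a half turn about z gives the same grasp; the last joint's range is limited). The gripper opens to 92 mm and grips with 3 to 60 N. Pads are 19 mm wide; open, the fingers measure 130 mm over their backs; the gripper's body (75 mm by 190 mm) begins 47 mm behind the grasp point.
Start: joints at [-1.285, 0.434, 0.025, 1.573, -0.012, 1.134, -0.075], TCP at [0.237, 0.578, 0.212] pointing down, gripper open.
Joint ranges: [-2.62, 2.62], [-0.44, 2.09], [-1.27, 1.32], [0.08, 2.57], [-1.32, 4.46], [0.12, 2], [-2.74, 2.74]. Speed limits (rad/s): [2.22, 2.22, 3.01, 3.01, 3.14, 3.14, 3.14].

INTERFACE

Orientations are given as a rotation vector (axis times angle).
In Python, from cell import arm gives the robot as it stands.
- The arm moves only by the tool arm_command, never from a script. Its argument "targets" is a list that holds one entry, the list of rows, each a list of 6 numbers: the shift along the tool's x, y, z in m, then the turn, a rotation vector about the tool's x, y, z in rad. A call has 1 to 10 rows; each row shifts and turns the commanded pose from where the row before left it, along the tool's axes as they then stand; what a row does not reach is not made up. A row lasts 1/8 s, in which the tool goes at most 62.5 mm and 10.7 degrees, less where a joint would pass 70% of its speed; a pose out of reach is approached as far as the arm can. A call with a gripper value outside its range is refused whole. "jaw" is the finger opening in m, from 0 to 0.0918, set as the call begins (left out, the last holds). The fingers move at their own pace and stop on an object; "newtons" is the grip in N (left out, the last holds). Time passes only in rows, so rows that do not move let the fingers close. It gives the time, the measured TCP pose, the force, the opening and the grip force at its end, in the units of the state.
- arm.observe(): the state, without advancing time (a new reading comes with each control period).
- arm.get_image(name): name is "scene" or "top"; returns a dict with "pixels" (480x640x3 uint8, red, green, blue), "z_map" (480x640 float32, m along the optical axis (not along the pixel's ray), 0 where there is no reading), "fx", "fy", "cx", "cy" (pixels), "xyz" and "rotation" of the camera in the world. Camera axes: x right, y down, z forward; pixel columns grow to the right and rows downward; lengths in m; the calibration is good to about 2 mm. A picture is of the moment at which its call begins.
- arm.sign_off(): hands the job in; it is judged then, once.
The state is a dict: "clock": time; "joints": joint angles; "dq": joint speeds; "joint_efforts": joint torques, N m; "position": TCP position; "ee_rot": TCP orientation; "force": force on the tool from outside, world axes, zero at the start; "ft_torque": the same for the moment, N m; "width": opening from 0.0 (shut) to 1.0 (fully open); "gripper_force": force on a finger pad.
Only numpy, scipy, OpenCV 4.12 (cv2) and the standard library are available. Lean on these libraries where they do the work, as an engineer would, in place of code of your own. Each camera call takes 0.05 s, during which the arm holds its last target. There are 200 camera calls.

TASK

Close the cover of the green filter housing with its four black knobs, in two passes, both crosswise (a knob, then the one diagonally opposite, then the other two). First turn each knob about a fifth of a turn clockwise, so that the cover goes down a little and evenly without cocking; then go round again and turn each on by feel until it comes up hand-tight, with the cover fully home and level, and stop there: do not force any knob.

Things in the scene. Friction and masses are not known exactly. Their poses are not given: they have to be found in the camera images.
- housing: Green square filter housing, fixed to the bench, 196x196 mm at its foot; origin at the centre of its underside, z up, x and y along its sides. Under each knob is a metal seat for the cover, 58.7 to 61.2 mm above the origin (all four alike, but unknown, and hidden by the cover). Eight small steel tabs at the cover's edges (top 70 mm above the origin) guide it; a brass port on each of two sides.
- cover: Loose aluminium cover 162x162x10 mm, 0.9 kg, with a low dome (18 mm above its underside), lying on the housing under the knobs; origin at the centre of its underside. Four light spring pins (3 to 6 N each) hold its underside 64 mm above the housing's origin at the start; fully home it rests level on the four hidden seats, 2.8 to 5.3 mm lower.
- knob_1: Knob 1, near left (x -58, y +58 mm in the housing's frame), opposite knob 3. Black bar knob with a small yellow cap disc. Origin on its axis, at the underside of its 10 mm foot that presses on the cover; z up. The bar to grip lies along the knob's x axis: 46 mm long, 16 mm thick, from 14 to 36 mm above the origin; hold it at about 25 mm. Below it a round collar, 34 mm.
- knob_2: Knob 2, far left (x +58, y +58 mm in the housing's frame), opposite knob 4. Like knob_1. Turning a knob clockwise seen from above runs it down its fixed stud 2.5 mm per radian (16 mm a turn), so the hand must go down with it. Let go, a tight knob springs back up to 0.3 rad and then stays, still pressing the cover.
- knob_3: Knob 3, far right (x +58, y -58 mm in the housing's frame), opposite knob 1. Like knob_1. Torque to turn a knob: drag of 0.06 N m either way until the cover is home, then climbing by about 0.8 N m per radian; 0.2 to 0.3 N m is hand-tight, over 0.45 too much. If the hand settles back after a turn, the drag reverses and it feels 0.1 to 0.2 N m less (-0.06 free, 0.05 to 0.12 hand-tight).
- knob_4: Knob 4, near right (x -58, y -58 mm in the housing's frame), opposite knob 2. Like knob_1. At the start each foot hangs 0.4 to 0.9 mm above the cover, each at another height; with the hidden seat height this means that the angle at which a knob gets tight is not known beforehand (1.4 to 2.7 rad from the start) and has to be felt.

How it is judged:
On the way, in this order (a step that is already met when the one before it is completed fails the run):
1. first pass: all four knobs have come down at least 1.5 mm while the cover is still not home (underside more than 61.1 mm above the housing's origin) (distance of each of knob_1, knob_2, knob_3, knob_4 from where it was at the start of the episode above 0.0015 m and z of cover in the frame of housing above 0.0611 m), for 0.1 s.
2. second pass: all four knobs press the cover home (contact force between each of knob_1, knob_2, knob_3, knob_4 and cover above 18 N), for 0.2 s.
At the end, for the whole second after the job is handed in: Every knob presses on the cover with more than 18 N, and the cover rests on its seats: its underside less than 61.5 mm above the housing's origin, tilted less than 0.006 rad, at rest (all of step 2 and z of cover in the frame of housing below 0.0615 m and angle between cover's own z axis and vertical below 0.006 rad and linear speed of cover below 0.01 m/s); the robot touches nothing.
It fails at once if a knob is overtightened: presses on the cover with more than 130 N (contact force between any of knob_1, knob_2, knob_3, knob_4 and cover above 130 N).
It fails at once if the cover is cocked by more than 0.033 rad (angle between cover's own z axis and vertical above 0.033 rad).
It fails at once if first pass not crosswise: two neighbouring knobs have come down more than 1.5 mm while the other two have come down less than 0.5 mm ((distance of each of knob_1, knob_2 from where it was at the start of the episode above 0.0015 m and distance of each of knob_3, knob_4 from where it was at the start of the episode below 0.0005 m) or (distance of each of knob_2, knob_3 from where it was at the start of the episode above 0.0015 m and distance of each of knob_4, knob_1 from where it was at the start of the episode below 0.0005 m) or (distance of each of knob_3, knob_4 from where it was at the start of the episode above 0.0015 m and distance of each of knob_1, knob_2 from where it was at the start of the episode below 0.0005 m) or (distance of each of knob_4, knob_1 from where it was at the start of the episode above 0.0015 m and distance of each of knob_2, knob_3 from where it was at the start of the episode below 0.0005 m)).
It fails at once if a knob is tightened (more than 30 N) before all four have come down at least 1 mm (contact force between any of knob_1, knob_2, knob_3, knob_4 and cover above 30 N and distance of any of knob_1, knob_2, knob_3, knob_4 from where it was at the start of the episode below 0.001 m).
It fails at once if second pass not crosswise: two neighbouring knobs tight (more than 15 N) while the other two press with less than 3 N ((contact force between each of knob_1, knob_2 and cover above 15 N and contact force between each of knob_3, knob_4 and cover below 3 N) or (contact force between each of knob_2, knob_3 and cover above 15 N and contact force between each of knob_4, knob_1 and cover below 3 N) or (contact force between each of knob_3, knob_4 and cover above 15 N and contact force between each of knob_1, knob_2 and cover below 3 N) or (contact force between each of knob_4, knob_1 and cover above 15 N and contact force between each of knob_2, knob_3 and cover below 3 N)).
It also fails if it takes over 72 s, if anything falls off the work surface, if the arm or the gripper's body presses on something with over 40 N, if the wrist force passes 120 N, or if a joint passes its speed limit or range.

## Working session

There is one attempt and no reset: what is moved stays moved. The work goes in short steps, Python scripts to look and compute and a tool call to move; the robot and the scene stay as the last step left them, time stands still between calls to the robot, and variables do not carry over. Pictures are saved under pics/ and viewed, at most 10 in all, crops included, and the job is handed in when it is done.

Besides the shell and the picture viewer there is one more tool, called after "Call:" in YAML: its name, and indented under it one key for each argument. arm_command: Moves the arm, as the interface text tells. Its arguments: {"type":"object","properties":{"targets":{"type":"array","items":{"type":"array","items":{"type":"array","items":{"type":"number"}}}},"jaw":{"type":"number"},"newtons":{"type":"number"}},"required":["targets"]}

```bash
ls; mkdir -p pics; python3 - <<'E'
from cell import arm
import cv2,numpy as np
s=arm.observe(); print({k:np.round(v,3).tolist() for k,v in s.items()})
for n in("top","scene"):
    d=arm.get_image(n); np.savez(f"{n}.npz",**d)
    cv2.imwrite(f"pics/{n}1.png",d["pixels"][:,:,::-1]); print(n,d["fx"],d["cx"],d["cy"],d["xyz"],d["rotation"])
E
```

```text
pics
{'clock': 0.0, 'joints': [-1.285, 0.435, 0.025, 1.574, -0.012, 1.134, -0.075], 'dq': [0.002, 0.0, 0.001, 0.001, 0.001, -0.003, -0.0], 'joint_efforts': [-0.0, -66.785, 0.985, -31.447, -0.061, 0.043, 0.0], 'position': [0.237, 0.578, 0.211], 'ee_rot': [-0.607, -3.082, 0.003], 'force': [0.224, 0.082, 0.202], 'ft_torque': [0.019, -0.027, 0.004], 'gripper_force': 0.0, 'width': 1.001}
top 455.5591559175436 316.3057001119813 243.56892019922302 [0.51234462 0.02442426 0.91779562] [-2.18219033  2.18387366 -0.03978662]
scene 523.1283851072169 324.2565214601291 237.89927926129417 [-0.08073376  0.35057076  0.51126667] [-1.23214023  1.99918837 -1.11233297]
```

View pics/top1.png

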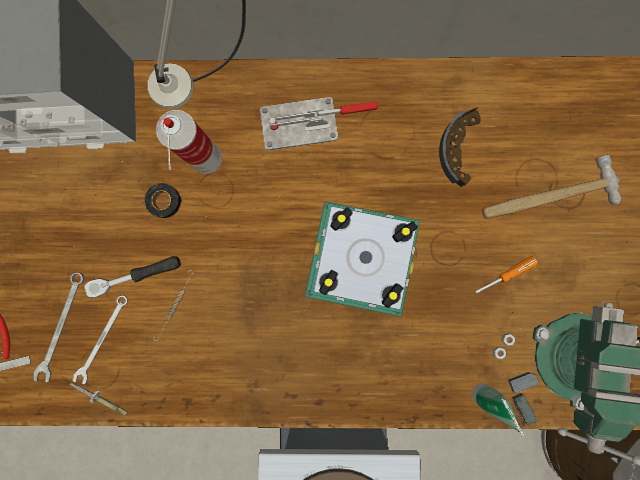

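View pics/scene1.png

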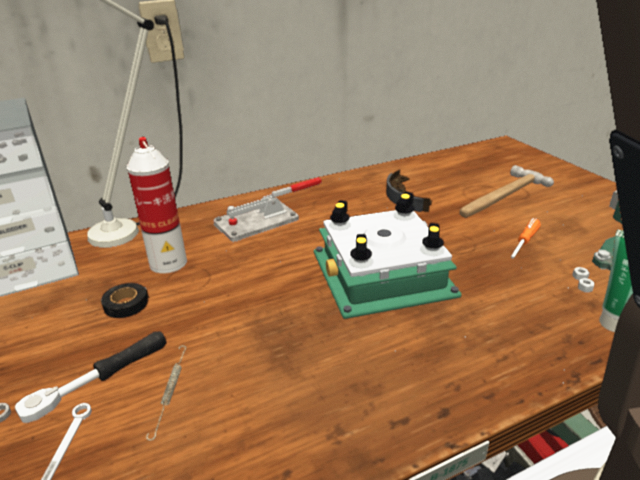

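The top view shows the housing at about (363,260). The caps of knobs 2, 3, 1 and 4 are at (341,218), (406,231), (328,283) and (393,296). In the scene view they are at about (340,206), (405,197), (361,241) and (434,229). Next I'll triangulate the caps and find the bar angles.

```bash
cat > h.py <<'E'
import numpy as np,cv2
from scipy.spatial.transform import Rotation as R
def ray(d,uv):
    v=np.array([(uv[0]-d["cx"])/d["fx"],(uv[1]-d["cy"])/d["fy"],1.])
    return d["xyz"],R.from_rotvec(d["rotation"]).as_matrix()@v
def plane(d,uv,z):
    c,v=ray(d,uv); return c+v*(z-c[2])/v[2]
def tri(d1,a,d2,b):
    c1,v1=ray(d1,a);c2,v2=ray(d2,b)
    t=np.linalg.lstsq(np.c_[v1,-v2],c2-c1,rcond=None)[0]
    p,q=c1+t[0]*v1,c2+t[1]*v2
    return (p+q)/2,np.linalg.norm(p-q)
def caps(d,guess):
    hsv=cv2.cvtColor(np.ascontiguousarray(d["pixels"]),cv2.COLOR_RGB2HSV)
    m=cv2.inRange(hsv,(22,150,120),(35,255,255))
    n,_,st,c=cv2.connectedComponentsWithStats(m)
    c=c[1:][st[1:,4]>8]
    return [c[np.argmin(np.linalg.norm(c-g,axis=1))] for g in guess]
TG=[(328,283),(341,218),(406,231),(393,296)]; SG=[(361,241),(340,206),(405,197),(434,229)]
def barang(d,uv,z,rad=0.03):
    v=cv2.cvtColor(np.ascontiguousarray(d["pixels"]),cv2.COLOR_RGB2HSV)
    m=((v[...,2]<75)|cv2.inRange(v,(20,120,90),(36,255,255)).astype(bool))
    ys,xs=np.nonzero(m); k=np.hypot(xs-uv[0],ys-uv[1])<20
    P=np.array([plane(d,(x,y),z)[:2] for x,y in zip(xs[k],ys[k])])
    o=plane(d,uv,z)[:2]; P=P[np.hypot(*(P-o).T)<rad]
    w,V=np.linalg.eigh(np.cov((P).T)); 
    return np.degrees(np.arctan2(V[1,1],V[0,1])),np.sqrt(w)*1e3,len(P),(P.mean(0)-o)*1e3
E
python3 - <<'E'
from h import *
t=dict(np.load("top.npz"));s=dict(np.load("scene.npz"))
ct,cs=caps(t,TG),caps(s,SG)
Ps=[]
for i in range(4):
    p,e=tri(t,ct[i],s,cs[i]); Ps.append(p)
    zc=t["z_map"][int(round(ct[i][1])),int(round(ct[i][0]))]
    print(i+1,ct[i].round(1),cs[i].round(1),p.round(4),"gap mm",round(e*1e3,1),"depth z",round(.9178-zc,4), "bar",[np.round(q,1) for q in barang(t,ct[i],.095)])
Ps=np.array(Ps);print("ctr",Ps.mean(0)); 
for a,b in((0,1),(3,2),(0,3),(1,2)): dd=Ps[b]-Ps[a];print(a+1,b+1,np.hypot(*dd[:2]).round(4),np.degrees(np.arctan2(dd[1],dd[0])).round(1))
# crop
for n,d,(x,y) in(("t",t,(365,258)),):
    c=d["pixels"][y-65:y+65,x-75:x+75,::-1]; cv2.imwrite("pics/crop1.png",cv2.resize(c,None,fx=4.5,fy=4.5,interpolation=cv2.INTER_CUBIC))
E
```

```text
1 [328.1 282.1] [361.  239.7] [0.4901 0.0202 0.1106] gap mm 1.0 depth z 0.1142 bar [np.float64(152.6), array([ 7.3, 11.3]), np.int64(300), array([0.3, 0.4])]
2 [341.2 218. ] [339.6 204.8] [ 0.6037 -0.0032  0.1107] gap mm 1.0 depth z 0.1075 bar [np.float64(140.1), array([ 7.4, 11.6]), np.int64(309), array([-1.6,  0.4])]
3 [405.4 230.8] [405.1 195.7] [ 0.5806 -0.1168  0.1106] gap mm 1.1 depth z 0.1145 bar [np.float64(127.1), array([ 7.6, 12.3]), np.int64(322), array([-1. ,  2.4])]
4 [392.7 295.4] [433.8 228.6] [ 0.4669 -0.0932  0.1105] gap mm 1.2 depth z 0.1182 bar [np.float64(143.9), array([ 7.6, 11.5]), np.int64(325), array([1. , 2.7])]
ctr [ 0.53535477 -0.04824978  0.11059232]
1 2 0.116 -11.7
4 3 0.1161 -11.8
1 4 0.1158 -101.6
2 3 0.1159 -101.5
```

View pics/crop1.png

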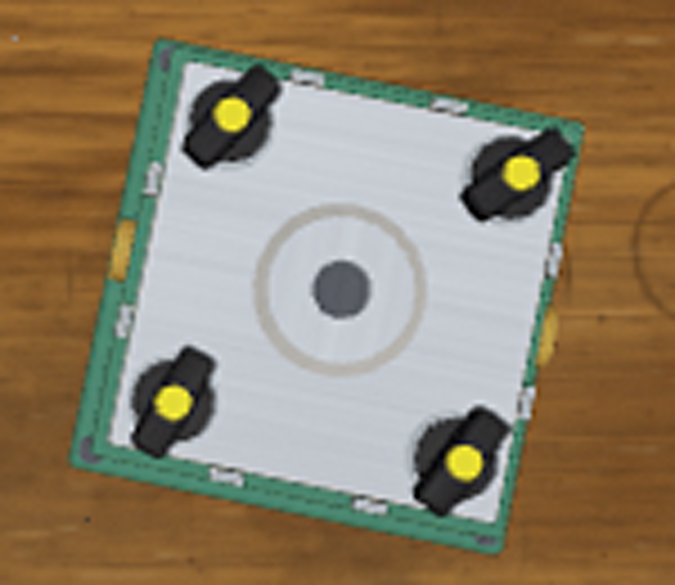

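The crop shows the four bars. They lean about 27 to 50 degrees clockwise from +x, over round collars. The caps triangulate to z = 0.1106 as expected, on a 116 mm square, with housing yaw -11.7°. I'll refine the bar angles and work out the first move.

```bash
cat >> h.py <<'E'
K=np.array([[.4901,.0202],[.6037,-.0032],[.5806,-.1168],[.4669,-.0932]])
def go(s,xy,z,yaw):
    "tool-frame shift and turn to put TCP at xy,z, tool x at yaw deg (mod 180), pointing down"
    M=R.from_rotvec(s["ee_rot"]).as_matrix(); y=np.radians(yaw)
    c=[]
    for a in (y,y+np.pi):
        x=np.array([np.cos(a),np.sin(a),0]); T=np.c_[x,np.cross([0,0,-1.],x),[0,0,-1.]]
        c.append(R.from_matrix(M.T@T).as_rotvec())
    r=min(c,key=np.linalg.norm)
    return (M.T@(np.array([*xy,z])-s["position"])).round(4),r.round(4)
E
python3 - <<'E'
from h import *
from cell import arm
t=dict(np.load("top.npz")); ct=caps(t,TG); v=t["pixels"].max(2)
for i in range(4):
    u,w=ct[i].round().astype(int)
    out=[]
    for th in (28,34,40,46,52,60):
        m=v<th; 
        ys,xs=np.nonzero(m); k=np.hypot(xs-ct[i][0],ys-ct[i][1])<17
        P=np.array([plane(t,(x,y),.1105)[:2] for x,y in zip(xs[k],ys[k])])
        if len(P)<20: out.append(len(P)); continue
        r=cv2.minAreaRect((P*1e4).astype(np.float32)); 
        w_,V=np.linalg.eigh(np.cov(P.T)); out.append((len(P),round(float(np.degrees(np.arctan(V[1,1]/V[0,1]))),1),(np.sqrt(w_)*1e3).round(1).tolist()))
    print(i+1,out)
    c,vv=ray(t,ct[i])
    zs=t["z_map"][w-14:w+15,u-14:u+15]; h=.9178-zs
    ys,xs=np.nonzero(h>.101); P=np.array([plane(t,(x+u-14,y+w-14),.11)[:2] for x,y in zip(xs,ys)])
    if len(P)>5:
        w_,V=np.linalg.eigh(np.cov(P.T)); print("  z",len(P),np.degrees(np.arctan(V[1,1]/V[0,1])).round(1),(np.sqrt(w_)*1e3).round(1),((P.mean(0)-plane(t,ct[i],.11)[:2])*1e3).round(1))
print(arm.tip_reach, go(arm.observe(),K[0],.15,-28))
E
```

```text
1 [15, (35, -30.0, [6.5, 13.1]), (60, -28.0, [6.3, 13.8]), (89, -27.2, [6.1, 14.1]), (159, -27.0, [6.4, 13.3]), (236, -28.4, [7.6, 11.9])]
  z 235 -30.1 [ 4.6 13. ] [ 0.3 -0.2]
2 [(27, -48.6, [5.7, 13.9]), (56, -42.0, [6.8, 12.9]), (81, -41.5, [6.5, 13.9]), (120, -41.0, [6.5, 13.7]), (204, -44.3, [7.2, 12.8]), (237, -41.6, [7.5, 12.4])]
  z 235 -42.6 [ 4.6 13.3] [-0.3 -0.1]
3 [(32, -46.2, [5.3, 14.3]), (64, -50.7, [6.2, 14.2]), (89, -53.3, [6.6, 14.1]), (140, -53.9, [6.5, 14.4]), (242, -54.9, [7.5, 12.7]), (253, -54.7, [7.6, 12.6])]
  z 241 -53.3 [ 5.1 13.3] [-0.6  0.9]
4 [(44, -30.6, [3.3, 12.9]), (61, -32.0, [4.8, 13.4]), (87, -33.4, [6.3, 13.8]), (126, -34.3, [7.0, 13.4]), (195, -36.0, [6.8, 13.1]), (252, -36.2, [7.4, 12.2])]
  z 264 -36.4 [ 5.4 13.1] [0.6 1. ]
0.019 (array([-0.4458, -0.42  ,  0.0616]), array([-0.0014,  0.0002,  0.0999]))
```

Call:
arm_command:
  targets:
    - [[-0.04, -0.038, 0.004, 0, 0, 0], [-0.04, -0.038, 0.004, 0, 0, 0], [-0.04, -0.038, 0.004, 0, 0, 0], [-0.04, -0.038, 0.004, 0, 0, 0], [-0.04, -0.038, 0.004, 0, 0, 0], [-0.04, -0.038, 0.004, 0, 0, 0], [-0.04, -0.038, 0.004, 0, 0, 0], [-0.04, -0.038, 0.004, 0, 0, 0], [-0.04, -0.038, 0.004, 0, 0, 0], [-0.04, -0.038, 0.004, 0, 0, 0.135]]
  jaw: 0.045
  newtons: 45

```text
clock: 1.35
position: [0.4634, 0.0733, 0.1715]
ee_rot: [0.817, 3.033, 0.0]
force: [1.3, 0.1, -0.4]
width: 0.49
gripper_force: 0.0
```

```bash
cat > st.py <<'E'
import sys
from h import *
from cell import arm
s=arm.observe()
M=R.from_rotvec(s["ee_rot"]).as_matrix()
print("t",round(s["clock"],2),"pos",s["position"].round(4) if hasattr(s["position"],"round") else s["position"],"yaw",np.degrees(np.arctan2(M[1,0],M[0,0])).round(1),"F",np.round(s["force"],1),"Tz",np.round(s["ft_torque"],3),"w",round(s["width"]*91.8,1),"gf",s["gripper_force"],"j7",round(s["joints"][6],2))
if len(sys.argv)>1:
    k=int(sys.argv[1])-1; print(go(s,K[k],float(sys.argv[2]),float(sys.argv[3])))
E
python3 st.py 1 0.1095 -30
```

```text
t 1.35 pos [0.4634 0.0733 0.1715] yaw 149.9 F [ 1.3  0.1 -0.4] Tz [-0.022 -0.079 -0.057] w 45.0 gf 0.0 j7 0.87
(array([-0.0498, -0.0325,  0.062 ]), array([ 0.0002, -0.    , -0.0025]))
```

Call:
arm_command:
  targets:
    - [[-0.025, -0.016, 0.015, 0, 0, 0], [-0.025, -0.016, 0.015, 0, 0, 0], [0, 0, 0, 0, 0, 0], [0, 0, 0, 0, 0, 0]]

```text
clock: 1.85
position: [0.4899, 0.0229, 0.1416]
ee_rot: [-0.813, -3.034, -0.0]
force: [-0.4, 0.8, 0.5]
width: 0.494
gripper_force: 0.0
```

```bash
python3 st.py 1 0.1095 -30
```

```text
t 1.85 pos [0.4899 0.0229 0.1416] yaw 150.0 F [-0.4  0.8  0.5] Tz [-0.003  0.003  0.036] w 45.3 gf 0.0 j7 1.02
(array([-0.0015, -0.0023,  0.0321]), array([-0.0001, -0.0007, -0.0001]))
```

Call:
arm_command:
  targets:
    - [[-0.0015, -0.0023, 0.02, 0, 0, 0], [0, 0, 0.012, 0, 0, 0], [0, 0, 0, 0, 0, 0]]

```text
clock: 2.22
position: [0.4897, 0.0203, 0.1091]
ee_rot: [-0.811, -3.033, 0.001]
force: [0.2, -0.1, 0.1]
width: 0.485
gripper_force: 0.0
```

```bash
python3 st.py 1 0.1095 -30; python3 - <<'E'
from h import *
from cell import arm
d=arm.get_image("scene"); c=d["pixels"][150:330,270:510,::-1]
cv2.imwrite("pics/s2.png",cv2.resize(c,None,fx=3,fy=3,interpolation=cv2.INTER_CUBIC))
E
```

```text
t 2.23 pos [0.4897 0.0203 0.1091] yaw 150.0 F [ 0.2 -0.1  0.1] Tz [ 0.025  0.066 -0.021] w 44.6 gf 0.0 j7 1.05
(array([-0.0004,  0.0001, -0.0004]), array([-0.0008, -0.0014,  0.0008]))
```

View pics/s2.png

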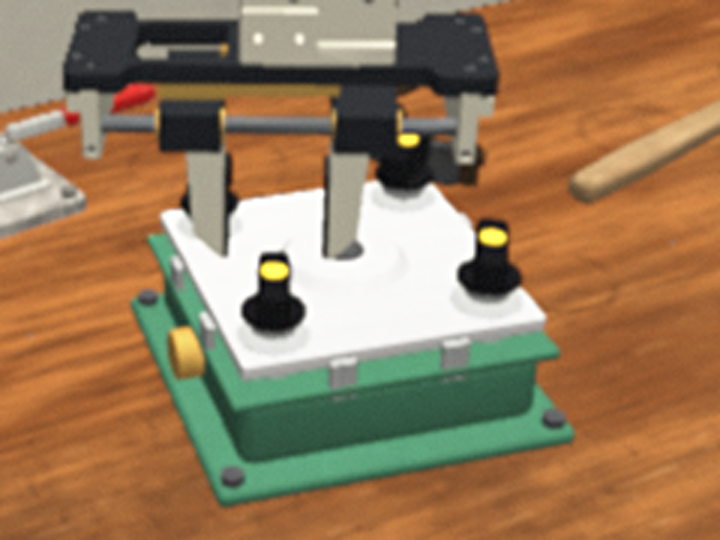

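The picture shows fingertips at about crop (222,255) and (330,255), which look higher or further off than knob 1 (cap at (272,270)). I'll check that with rays and depth before closing.

```bash
python3 - <<'E'
from h import *
from cell import arm
s=arm.get_image("scene");t=arm.get_image("top"); np.savez("s2.npz",**s)
def proj(d,p):
    q=R.from_rotvec(d["rotation"]).as_matrix().T@(np.array(p)-d["xyz"]); return (q[:2]/q[2]*[d["fx"],d["fy"]]+[d["cx"],d["cy"]]).round(1)
print("TCP",proj(s,[.4897,.0203,.1091]),"tip ctr",proj(s,[.4897,.0203,.09]))
for cr in ((215,240),(222,250),(335,245),(345,230),(272,270),(200,200),(350,200)):
    u,v=270+cr[0]/3,150+cr[1]/3; z=float(s["z_map"][int(v),int(u)]); c,r=ray(s,(u,v)); print(cr,(c+r*z).round(4),s["pixels"][int(v),int(u)])
cv2.imwrite("pics/t2.png",cv2.resize(t["pixels"][190:330,280:440,::-1],None,fx=4.5,fy=4.5,interpolation=cv2.INTER_CUBIC)[:600])
E
```

```text
TCP [361.5 240.8] tip ctr [361.3 251.7]
(215, 240) [0.4961 0.0497 0.1322] [169 164 145]
(222, 250) [0.4941 0.047  0.1269] [105 101  89]
(335, 245) [4.672e-01 3.000e-04 1.307e-01] [170 168 148]
(345, 230) [ 0.4657 -0.004   0.1386] [170 166 147]
(272, 270) [0.4895 0.0218 0.111 ] [255 255 111]
(200, 200) [0.4998 0.0557 0.1539] [169 166 146]
(350, 200) [ 0.4647 -0.0054  0.155 ] [171 168 148]
```

View pics/t2.png

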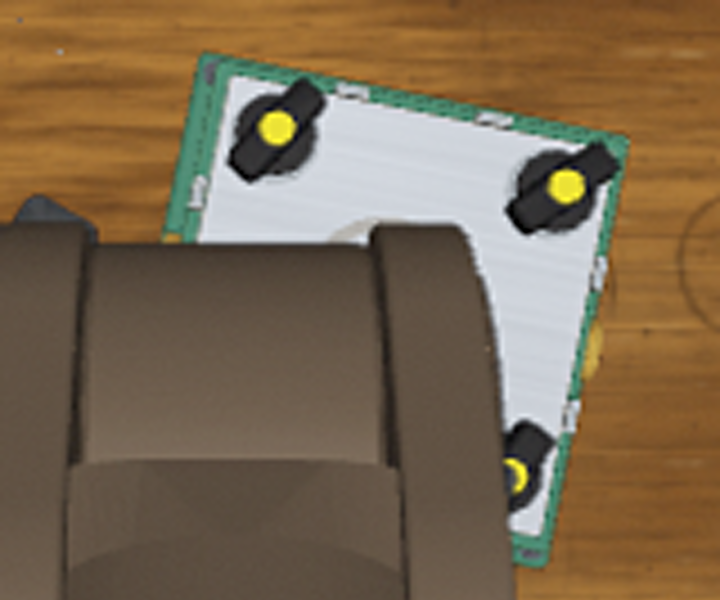

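The top view shows the arm over knob 1. In the scene view the fingertips measure z ≈ 0.125, while the TCP reading implies 0.090. I need to know whether that image is stale.

```bash
python3 - <<'E'
from h import *
from cell import arm
a=np.load("s2.npz")
s=arm.get_image("scene"); print("diff px",(np.abs(s["pixels"].astype(int)-a["pixels"]).max(2)>40).sum(), arm.observe()["clock"],arm.observe()["position"])
Rm=R.from_rotvec(s["rotation"]).as_matrix()
vv,uu=np.mgrid[0:480,0:640]; z=s["z_map"]; P=np.stack([(uu-s["cx"])/s["fx"]*z,(vv-s["cy"])/s["fy"]*z,z],-1)@Rm.T+s["xyz"]
M=R.from_rotvec(arm.observe()["ee_rot"]).as_matrix()
Q=(P-np.array([.4897,.0203,.1091]))@M
k=(np.abs(Q[...,0])<.02)&(np.abs(Q[...,1])<.06)&(P[...,2]>.08)&(P[...,2]<.2)
q=Q[k]
for lo in np.arange(-.08,.03,.005):
    w=q[(q[:,2]>=lo)&(q[:,2]<lo+.005)]
    if len(w): print(round(lo,3),len(w),"y:",np.histogram(w[:,1],np.arange(-.06,.061,.01))[0], "x",w[:,0].min().round(3),w[:,0].max().round(3))
E
```

```text
diff px 219 2.425 [0.49084603 0.01992015 0.11021657]
-0.08 3 y: [0 0 0 1 0 0 0 0 2 0 0 0] x 0.005 0.012
-0.075 44 y: [ 0  1 13 12  0  0  0  0  8  8  2  0] x 0.005 0.011
-0.07 85 y: [ 0  4 27 13  0  0  0  0 12 24  5  0] x 0.006 0.011
-0.065 101 y: [ 0  2 24 24  0  0  0  0 25 21  5  0] x -0.011 0.011
-0.06 91 y: [ 0  3 23 23  0  0  0  0 18 21  3  0] x -0.001 0.012
-0.055 82 y: [ 0  2 22 17  0  0  0  0 15 23  3  0] x -0.001 0.012
-0.05 81 y: [ 0  0 20 20  0  0  0  0 20 20  1  0] x -0.004 0.011
-0.045 83 y: [ 0  0 23 17  0  0  0  0 20 23  0  0] x -0.004 0.012
-0.04 72 y: [ 0  0 18 17  0  0  0  0 17 20  0  0] x -0.002 0.011
-0.035 78 y: [ 0  0 20 18  0  0  0  0 18 22  0  0] x -0.003 0.011
-0.03 70 y: [ 0  0 19 19  0  0  0  0 17 15  0  0] x -0.013 0.011
-0.025 55 y: [ 0  0  6 19  0  0  0  0 21  9  0  0] x -0.009 0.012
-0.02 27 y: [ 0  0  0 15  0  0  0  0 12  0  0  0] x -0.003 0.01
-0.005 114 y: [ 0  0  0  0  0 50 64  0  0  0  0  0] x -0.02 0.02
0.0 51 y: [ 0  0  0  0  0 25 26  0  0  0  0  0] x -0.019 0.02
0.005 5 y: [0 0 0 0 0 4 1 0 0 0 0 0] x 0.019 0.02
0.01 4 y: [0 0 0 0 0 2 2 0 0 0 0 0] x 0.012 0.019
0.015 65 y: [ 0  0  0  0 25  9 10 21  0  0  0  0] x -0.015 0.02
0.02 48 y: [ 0  0  0  0 16  5  7 20  0  0  0  0] x -0.012 0.015
0.025 16 y: [0 0 0 0 1 6 8 1 0 0 0 0] x 0.004 0.012
```

The image isn't stale. The fingers straddle the bar centred in x and y, but the real tips end about 16 mm above the reported TCP, so they are about 35 mm higher than stated. I'll trust the camera and go down gently, watching the force.

Call:
arm_command:
  targets:
    - [[0, 0, 0.012, 0, 0, 0], [0, 0, 0.012, 0, 0, 0], [0, 0, 0, 0, 0, 0]]

```text
clock: 2.8
position: [0.4894, 0.0194, 0.0843]
ee_rot: [-0.813, -3.032, 0.002]
force: [-0.1, 0.6, -1.1]
width: 0.491
gripper_force: 0.0
```

```bash
cat > tip.py <<'E'
from h import *
from cell import arm
s=arm.get_image("scene"); o=arm.observe()
Rm=R.from_rotvec(s["rotation"]).as_matrix()
vv,uu=np.mgrid[0:480,0:640]; z=s["z_map"]; P=np.stack([(uu-s["cx"])/s["fx"]*z,(vv-s["cy"])/s["fy"]*z,z],-1)@Rm.T+s["xyz"]
M=R.from_rotvec(o["ee_rot"]).as_matrix(); Q=(P-o["position"])@M
k=(np.abs(Q[...,0])<.02)&(np.abs(Q[...,1])<.04)&(P[...,2]>.07)&(P[...,2]<.2)
print("pos",np.round(o["position"],4),"F",np.round(o["force"],1),"T",np.round(o["ft_torque"],3))
q=Q[k]
for lo in np.arange(-.05,.04,.004):
    w=q[(q[:,2]>=lo)&(q[:,2]<lo+.004)]
    if len(w): print(round(o["position"][2]-lo,3),len(w),"y:",np.histogram(w[:,1],np.arange(-.06,.061,.01))[0])
E
python3 tip.py
```

```text
pos [0.4899 0.0195 0.0849] F [ 0.  -0.3  0.3] T [ 0.001 -0.026  0.009]
0.135 55 y: [ 0  0 17 12  0  0  0  0  9 17  0  0]
0.131 67 y: [ 0  0 21 15  0  0  0  0 13 18  0  0]
0.127 56 y: [ 0  0 17 13  0  0  0  0  8 18  0  0]
0.123 58 y: [ 0  0 14 13  0  0  0  0 16 15  0  0]
0.119 55 y: [ 0  0 17 10  0  0  0  0 12 16  0  0]
0.115 78 y: [ 0  0 17 12  0 11 13  0  9 16  0  0]
0.111 170 y: [ 0  0 11 12  0 57 69  0 12  9  0  0]
0.107 38 y: [ 0  0  4 12  0  1  3  0 13  5  0  0]
0.103 21 y: [ 0  0  0 10  0  1  1  0  9  0  0  0]
0.099 5 y: [0 0 0 1 0 1 1 0 2 0 0 0]
0.095 9 y: [0 0 0 0 0 5 4 0 0 0 0 0]
0.091 98 y: [ 0  0  0  0 27 21  5 45  0  0  0  0]
0.087 4 y: [0 0 0 0 1 2 0 1 0 0 0 0]
0.083 28 y: [ 0  0  0  0  0 13 14  1  0  0  0  0]
0.079 12 y: [0 0 0 1 0 3 3 4 1 0 0 0]
0.075 483 y: [ 0  0 84 97 77 51 45 70 55  4  0  0]
0.071 13 y: [0 0 4 3 3 0 0 0 2 1 0 0]
```

Confirmed: the tips are at about 0.099 with no contact, and the stated geometry would put them inside the cover. I'll go 8 mm lower, just above the collar, and close.

Call:
arm_command:
  targets:
    - [[0, 0, 0.008, 0, 0, 0], [0, 0, 0, 0, 0, 0]]

```text
clock: 3.1
position: [0.4901, 0.0196, 0.0771]
ee_rot: [-0.813, -3.034, 0.0]
force: [-0.5, 0.5, 0.5]
width: 0.49
gripper_force: 0.0
```

Call:
arm_command:
  targets:
    - [[0, 0, 0, 0, 0, 0], [0, 0, 0, 0, 0, 0], [0, 0, 0, 0, 0, 0], [0, 0, 0, 0, 0, 0]]
  jaw: 0.0

```text
clock: 3.6
position: [0.4908, 0.0201, 0.0778]
ee_rot: [0.813, 3.034, 0.001]
force: [0.2, 2.5, 0.9]
width: 0.17
gripper_force: 45.0
```

```bash
python3 st.py
```

```text
t 3.6 pos [0.4908 0.0201 0.0778] yaw 150.0 F [0.2 2.5 0.9] Tz [ 0.449 -0.103  0.016] w 15.6 gf 44.993281960487366 j7 1.07
```

Call:
arm_command:
  targets:
    - [[0, 0, 0.0004, 0, 0, 0.16], [0, 0, 0.0004, 0, 0, 0.16], [0, 0, 0.0004, 0, 0, 0.16], [0, 0, 0.0004, 0, 0, 0.16], [0, 0, 0.0004, 0, 0, 0.16], [0, 0, 0.0004, 0, 0, 0.16], [0, 0, 0.0004, 0, 0, 0.16]]

```text
clock: 4.47
position: [0.4903, 0.0198, 0.075]
ee_rot: [-2.306, -2.133, -0.0]
force: [-0.5, 0.4, 2.9]
width: 0.166
gripper_force: 45.0
```

```bash
python3 st.py
```

```text
t 4.47 pos [0.4903 0.0198 0.075 ] yaw 85.5 F [-0.5  0.4  2.9] Tz [0.066 0.476 0.098] w 15.3 gf 44.994099140167236 j7 0.16
```

Call:
arm_command:
  targets:
    - [[0, 0, 0, 0, 0, 0], [0, 0, 0, 0, 0, 0]]

```text
clock: 4.72
position: [0.4903, 0.0198, 0.075]
ee_rot: [-2.299, -2.14, -0.0]
force: [-1.9, 1.3, 4.7]
width: 0.17
gripper_force: 45.0
```

```bash
python3 st.py 3 .11 -53
```

```text
t 4.72 pos [0.4903 0.0198 0.075 ] yaw 85.9 F [-1.9  1.3  4.7] Tz [ 0.167  0.593 -0.064] w 15.6 gf 45.00232815742493 j7 0.16
(array([-0.1298,  0.0999, -0.0351]), array([-1.000e-04, -4.000e-04, -7.176e-01]))
```

Call:
arm_command:
  targets:
    - [[0, 0, 0, 0, 0, 0], [0, 0, 0, 0, 0, 0], [0, 0, -0.035, 0, 0, 0], [-0.0433, 0.0333, 0, 0, 0, 0], [-0.0433, 0.0333, 0, 0, 0, 0], [-0.0433, 0.0333, 0, 0, 0, 0], [0, 0, 0, 0, 0, -0.18], [0, 0, 0, 0, 0, -0.18], [0, 0, 0, 0, 0, -0.18], [0, 0, 0, 0, 0, -0.18]]
  jaw: 0.045

```text
clock: 5.98
position: [0.5805, -0.1175, 0.1096]
ee_rot: [-1.392, -2.816, 0.0]
force: [-0.6, 0.5, 0.4]
width: 0.487
gripper_force: 0.0
```

Call:
arm_command:
  targets:
    - [[0, 0, 0, 0, 0, 0]]

```text
clock: 6.1
position: [0.5805, -0.1176, 0.1097]
ee_rot: [-1.402, -2.811, -0.0]
force: [0.8, -0.3, -0.4]
width: 0.49
gripper_force: 0.0
```

```bash
python3 st.py 3 .0772 -53.3
```

```text
t 6.1 pos [ 0.5805 -0.1176  0.1097] yaw 127.0 F [ 0.8 -0.3 -0.4] Tz [-0.006  0.076 -0.023] w 45.0 gf 0.0 j7 0.99
(array([0.0005, 0.0006, 0.0325]), array([ 0.0002, -0.0002,  0.005 ]))
```

Call:
arm_command:
  targets:
    - [[0.0005, 0.0006, 0.02, 0, 0, 0.005], [0, 0, 0.0125, 0, 0, 0], [0, 0, 0, 0, 0, 0]]

```text
clock: 6.48
position: [0.58, -0.1163, 0.0763]
ee_rot: [-1.409, -2.806, 0.001]
force: [-0.2, -0.4, 0.9]
width: 0.488
gripper_force: 0.0
```

Call:
arm_command:
  targets:
    - [[0, 0, 0, 0, 0, 0], [0, 0, 0, 0, 0, 0], [0, 0, 0, 0, 0, 0]]
  jaw: 0.0

```text
clock: 6.85
position: [0.5811, -0.1165, 0.0778]
ee_rot: [1.407, 2.808, 0.001]
force: [-0.4, 0.2, 0.7]
width: 0.216
gripper_force: 0.0
```

```bash
python3 st.py
```

```text
t 6.85 pos [ 0.5811 -0.1165  0.0778] yaw 126.8 F [-0.4  0.2  0.7] Tz [-0.093 -0.001 -0.019] w 19.8 gf 0.0 j7 1.01
```

Not closed yet, so one more row to close, then the turn.

Call:
arm_command:
  targets:
    - [[0, 0, 0, 0, 0, 0], [0, 0, 0, 0, 0, 0], [0, 0, 0.0004, 0, 0, 0.16], [0, 0, 0.0004, 0, 0, 0.16], [0, 0, 0.0004, 0, 0, 0.16], [0, 0, 0.0004, 0, 0, 0.16], [0, 0, 0.0004, 0, 0, 0.16], [0, 0, 0.0004, 0, 0, 0.16], [0, 0, 0.0004, 0, 0, 0.16], [0, 0, 0, 0, 0, 0]]

```text
clock: 8.1
position: [0.5806, -0.1167, 0.0749]
ee_rot: [2.686, 1.629, -0.0]
force: [-2.9, 0.2, 6.9]
width: 0.168
gripper_force: 45.0
```

```bash
python3 st.py 2 .11 -42.6
```

```text
t 8.1 pos [ 0.5806 -0.1167  0.0749] yaw 62.5 F [-2.9  0.2  6.9] Tz [-0.152  0.77  -0.069] w 15.4 gf 44.95470643043518 j7 0.11
(array([ 0.1113, -0.032 , -0.0352]), array([-2.000e-04,  3.000e-04, -1.308e+00]))
```

Call:
arm_command:
  targets:
    - [[0, 0, 0, 0, 0, 0], [0, 0, 0, 0, 0, 0], [0, 0, -0.035, 0, 0, 0], [0.0557, -0.016, 0, 0, 0, 0], [0.0557, -0.016, 0, 0, 0, 0], [0, 0, 0, 0, 0, -0.18], [0, 0, 0, 0, 0, -0.18], [0, 0, 0, 0, 0, -0.18], [0, 0, 0, 0, 0, -0.18], [0, 0, 0, 0, 0, -0.18]]
  jaw: 0.045

```text
clock: 9.35
position: [0.6036, -0.0027, 0.1094]
ee_rot: [-1.699, -2.642, -0.0]
force: [-0.3, 0.5, -0.3]
width: 0.489
gripper_force: 0.0
```

Call:
arm_command:
  targets:
    - [[0, 0, 0, 0, 0, -0.18], [0, 0, 0, 0, 0, -0.18], [0, 0, 0, 0, 0, -0.048], [0, 0, 0, 0, 0, 0]]

```text
clock: 9.85
position: [0.6036, -0.0029, 0.1095]
ee_rot: [-1.138, -2.928, -0.0]
force: [0.4, 0.3, 0.3]
width: 0.493
gripper_force: 0.0
```

```bash
python3 st.py 2 .0772 -42.6
```

```text
t 9.85 pos [ 0.6036 -0.0029  0.1095] yaw 137.5 F [0.4 0.3 0.3] Tz [-0.043  0.018 -0.002] w 45.2 gf 0.0 j7 0.97
(array([-0.0003, -0.0001,  0.0323]), array([ 0.0002, -0.0002,  0.002 ]))
```

Call:
arm_command:
  targets:
    - [[0, 0, 0.02, 0, 0, 0], [0, 0, 0.0125, 0, 0, 0], [0, 0, 0, 0, 0, 0]]

```text
clock: 10.22
position: [0.6027, -0.0028, 0.076]
ee_rot: [-1.137, -2.926, 0.002]
force: [0.3, 0.2, -0.4]
width: 0.491
gripper_force: 0.0
```

Call:
arm_command:
  targets:
    - [[0, 0, 0, 0, 0, 0], [0, 0, 0, 0, 0, 0], [0, 0, 0, 0, 0, 0], [0, 0, 0, 0, 0, 0], [0, 0, 0, 0, 0, 0]]
  jaw: 0.0

```text
clock: 10.85
position: [0.6039, -0.0027, 0.0774]
ee_rot: [1.137, 2.928, 0.001]
force: [-0.0, 0.1, 3.6]
width: 0.168
gripper_force: 44.9
```

Call:
arm_command:
  targets:
    - [[0, 0, 0.0004, 0, 0, 0.16], [0, 0, 0.0004, 0, 0, 0.16], [0, 0, 0.0004, 0, 0, 0.16], [0, 0, 0.0004, 0, 0, 0.16], [0, 0, 0.0004, 0, 0, 0.16], [0, 0, 0.0004, 0, 0, 0.16], [0, 0, 0.0004, 0, 0, 0.16], [0, 0, 0, 0, 0, 0]]

```text
clock: 11.85
position: [0.604, -0.0028, 0.0746]
ee_rot: [2.52, 1.875, 0.001]
force: [0.3, -0.3, 5.4]
width: 0.171
gripper_force: 44.9
```

```bash
python3 st.py 4 .11 -36.4
```

```text
t 11.85 pos [ 0.604  -0.0028  0.0746] yaw 73.3 F [ 0.3 -0.3  5.4] Tz [ 0.034  0.093 -0.076] w 15.7 gf 44.94919717311859 j7 0.08
(array([-0.126 , -0.1054, -0.0355]), array([ 7.0000e-04,  5.0000e-04, -1.2268e+00]))
```

Call:
arm_command:
  targets:
    - [[0, 0, 0, 0, 0, 0], [0, 0, 0, 0, 0, 0], [0, 0, -0.035, 0, 0, 0], [-0.042, -0.0351, 0, 0, 0, 0], [-0.042, -0.0351, 0, 0, 0, 0], [-0.042, -0.0351, 0, 0, 0, 0], [0, 0, 0, 0, 0, -0.18], [0, 0, 0, 0, 0, -0.18], [0, 0, 0, 0, 0, -0.18], [0, 0, 0, 0, 0, -0.18]]
  jaw: 0.045

```text
clock: 13.1
position: [0.4665, -0.0936, 0.1092]
ee_rot: [-1.688, -2.649, -0.0]
force: [-0.6, -0.2, 0.2]
width: 0.49
gripper_force: 0.0
```

Call:
arm_command:
  targets:
    - [[0, 0, 0, 0, 0, -0.18], [0, 0, 0, 0, 0, -0.18], [0, 0, 0, 0, 0, -0.147], [0, 0, 0, 0, 0, 0]]

```text
clock: 13.6
position: [0.4665, -0.0936, 0.1093]
ee_rot: [-0.981, -2.985, -0.001]
force: [-0.1, -0.7, 0.2]
width: 0.493
gripper_force: 0.0
```

```bash
python3 st.py 4 .0772 -36.4
```

```text
t 13.6 pos [ 0.4665 -0.0936  0.1093] yaw 143.6 F [-0.1 -0.7  0.2] Tz [-0.056  0.05  -0.027] w 45.2 gf 0.0 j7 1.23
(array([-0.0001,  0.0006,  0.0321]), array([ 0.0003, -0.0001,  0.0005]))
```

Call:
arm_command:
  targets:
    - [[0, 0.0006, 0.02, 0, 0, 0], [0, 0, 0.0123, 0, 0, 0], [0, 0, 0, 0, 0, 0]]

```text
clock: 13.98
position: [0.4662, -0.0929, 0.0762]
ee_rot: [-0.981, -2.982, 0.001]
force: [-0.3, 0.7, -0.2]
width: 0.488
gripper_force: 0.0
```

Call:
arm_command:
  targets:
    - [[0, 0, 0, 0, 0, 0], [0, 0, 0, 0, 0, 0], [0, 0, 0, 0, 0, 0], [0, 0, 0, 0, 0, 0], [0, 0, 0, 0, 0, 0]]
  jaw: 0.0

```text
clock: 14.6
position: [0.4672, -0.0932, 0.0772]
ee_rot: [0.979, 2.985, 0.0]
force: [-0.3, -0.1, 6.0]
width: 0.169
gripper_force: 45.0
```

Call:
arm_command:
  targets:
    - [[0, 0, 0.0004, 0, 0, 0.16], [0, 0, 0.0004, 0, 0, 0.16], [0, 0, 0.0004, 0, 0, 0.16], [0, 0, 0.0004, 0, 0, 0.16], [0, 0, 0.0004, 0, 0, 0.16], [0, 0, 0.0004, 0, 0, 0.16], [0, 0, 0.0004, 0, 0, 0.16], [0, 0, 0, 0, 0, 0]]

```text
clock: 15.6
position: [0.4671, -0.0932, 0.0744]
ee_rot: [2.418, 2.006, -0.0]
force: [-2.4, -1.0, 7.5]
width: 0.172
gripper_force: 45.0
```

```bash
python3 st.py 1 .11 86
```

```text
t 15.6 pos [ 0.4671 -0.0932  0.0744] yaw 79.4 F [-2.4 -1.   7.5] Tz [-0.321  0.549 -0.127] w 15.8 gf 44.99057650566101 j7 0.37
(array([ 0.1157,  0.0017, -0.0356]), array([ 0.0002,  0.0003, -0.1159]))
```

Call:
arm_command:
  targets:
    - [[0, 0, 0, 0, 0, 0], [0, 0, 0, 0, 0, 0], [0, 0, -0.035, 0, 0, 0], [0.0578, 0.001, 0, 0, 0, 0], [0.0578, 0.001, 0, 0, 0, 0], [0, 0, 0, 0, 0, -0.115], [0, 0, 0, 0, 0, 0]]
  jaw: 0.045

```text
clock: 16.48
position: [0.4899, 0.0209, 0.109]
ee_rot: [-2.294, -2.146, 0.0]
force: [-0.0, 0.0, -0.3]
width: 0.489
gripper_force: 0.0
```

```bash
python3 - <<'E'
from h import *
from cell import arm
t=arm.get_image("top"); ct=caps(t,TG)
for i in (1,2,3):
    u,w=ct[i].round().astype(int)
    h=.9178-t["z_map"][w-14:w+15,u-14:u+15]
    ys,xs=np.nonzero(h>.099); P=np.array([plane(t,(x+u-14,y+w-14),.108)[:2] for x,y in zip(xs,ys)])
    w_,V=np.linalg.eigh(np.cov(P.T)); print(i+1,len(P),np.degrees(np.arctan(V[1,1]/V[0,1])).round(1),(np.sqrt(w_)*1e3).round(1),P.mean(0).round(4))
E
python3 st.py 1 .0745 86
```

```text
2 502 79.6 [ 9.9 14. ] [ 0.5941 -0.0025]
3 245 62.7 [ 4.9 13.1] [ 0.5796 -0.1167]
4 492 -12.5 [11.7 13. ] [ 0.4666 -0.0878]
t 16.52 pos [0.4899 0.02   0.1091] yaw 86.0 F [-0.5 -0.3  0.5] Tz [-0.115  0.074 -0.026] w 45.2 gf 0.0 j7 0.18
(array([0.0002, 0.0002, 0.0346]), array([-0.0001, -0.0001, -0.0008]))
```

Call:
arm_command:
  targets:
    - [[0, 0, 0.02, 0, 0, 0], [0, 0, 0.0145, 0, 0, 0], [0, 0, 0, 0, 0, 0]]

```text
clock: 16.9
position: [0.4891, 0.0194, 0.0737]
ee_rot: [-2.298, -2.141, 0.003]
force: [-0.0, 0.4, -0.7]
width: 0.487
gripper_force: 0.0
```

Call:
arm_command:
  targets:
    - [[0, 0, 0, 0, 0, 0], [0, 0, 0, 0, 0, 0], [0, 0, 0, 0, 0, 0], [0, 0, 0, 0, 0, 0], [0, 0, 0, 0, 0, 0]]
  jaw: 0.0

```text
clock: 17.52
position: [0.4904, 0.0204, 0.0749]
ee_rot: [2.296, 2.144, 0.001]
force: [-0.6, 0.0, 4.4]
width: 0.171
gripper_force: 45.0
```

Call:
arm_command:
  targets:
    - [[0, 0, 0.0003, 0, 0, 0.1], [0, 0, 0.0002, 0, 0, 0.1]]

```text
clock: 17.77
position: [0.4904, 0.0204, 0.0744]
ee_rot: [2.501, 1.901, 0.001]
force: [-0.3, -0.9, 2.5]
width: 0.171
gripper_force: 45.0
```

```bash
python3 st.py
```

```text
t 17.77 pos [0.4904 0.0204 0.0744] yaw 74.5 F [-0.3 -0.9  2.5] Tz [-0.045  0.119  0.095] w 15.7 gf 44.995484948158264 j7 0.07
```

Call:
arm_command:
  targets:
    - [[0, 0, 0.0003, 0, 0, 0.1]]

```text
clock: 17.9
position: [0.4904, 0.0204, 0.0742]
ee_rot: [2.593, 1.773, 0.001]
force: [-0.5, 0.7, 4.4]
width: 0.17
gripper_force: 45.0
```

```bash
python3 st.py
```

```text
t 17.9 pos [0.4904 0.0204 0.0742] yaw 68.7 F [-0.5  0.7  4.4] Tz [-0.05   0.259  0.032] w 15.6 gf 44.99552071094513 j7 -0.0
```

Call:
arm_command:
  targets:
    - [[0, 0, 0.0003, 0, 0, 0.1], [0, 0, 0.0002, 0, 0, 0.1]]

```text
clock: 18.15
position: [0.4903, 0.0204, 0.0737]
ee_rot: [-2.757, -1.506, -0.001]
force: [-0.9, 0.7, 4.7]
width: 0.168
gripper_force: 45.0
```

```bash
python3 st.py
```

```text
t 18.15 pos [0.4903 0.0204 0.0737] yaw 57.3 F [-0.9  0.7  4.7] Tz [-0.06   0.233  0.064] w 15.4 gf 44.99573349952698 j7 -0.16
```

Call:
arm_command:
  targets:
    - [[0, 0, 0.0003, 0, 0, 0.1]]

```text
clock: 18.27
position: [0.4904, 0.0204, 0.0734]
ee_rot: [-2.829, -1.366, -0.001]
force: [-1.1, 0.5, 5.4]
width: 0.171
gripper_force: 45.0
```

```bash
python3 st.py
```

```text
t 18.27 pos [0.4904 0.0204 0.0734] yaw 51.5 F [-1.1  0.5  5.4] Tz [-0.066  0.397  0.036] w 15.7 gf 44.99573886394501 j7 -0.23
```

Call:
arm_command:
  targets:
    - [[0, 0, 0.0003, 0, 0, 0.1], [0, 0, 0.0002, 0, 0, 0.1]]

```text
clock: 18.52
position: [0.4903, 0.0204, 0.0729]
ee_rot: [-2.951, -1.077, -0.001]
force: [-1.1, 0.3, 4.7]
width: 0.167
gripper_force: 45.0
```

```bash
python3 st.py
```

```text
t 18.52 pos [0.4903 0.0204 0.0729] yaw 40.1 F [-1.1  0.3  4.7] Tz [-0.022  0.368  0.059] w 15.3 gf 44.99581217765808 j7 -0.38
```

Call:
arm_command:
  targets:
    - [[0, 0, 0.0003, 0, 0, 0.1]]

```text
clock: 18.65
position: [0.4903, 0.0204, 0.0726]
ee_rot: [-3.001, -0.928, -0.001]
force: [-1.2, 0.1, 7.8]
width: 0.166
gripper_force: 45.0
```

```bash
python3 st.py
```

```text
t 18.65 pos [0.4903 0.0204 0.0726] yaw 34.4 F [-1.2  0.1  7.8] Tz [-0.017  0.452  0.135] w 15.3 gf 44.995962381362915 j7 -0.46
```

Call:
arm_command:
  targets:
    - [[0, 0, 0.0002, 0, 0, 0.08]]

```text
clock: 18.77
position: [0.4903, 0.0204, 0.0724]
ee_rot: [-3.036, -0.808, -0.001]
force: [-1.0, 0.8, 6.5]
width: 0.173
gripper_force: 45.0
```

```bash
python3 st.py
```

```text
t 18.77 pos [0.4903 0.0204 0.0724] yaw 29.8 F [-1.   0.8  6.5] Tz [-0.042  0.514  0.031] w 15.8 gf 44.996488094329834 j7 -0.52
```

Call:
arm_command:
  targets:
    - [[0, 0, 0.0001, 0, 0, 0.06]]

```text
clock: 18.9
position: [0.4903, 0.0204, 0.0723]
ee_rot: [-3.058, -0.717, -0.001]
force: [-1.1, 0.5, 6.7]
width: 0.171
gripper_force: 45.0
```

```bash
python3 st.py
```

```text
t 18.9 pos [0.4903 0.0204 0.0723] yaw 26.4 F [-1.1  0.5  6.7] Tz [-0.074  0.398 -0.02 ] w 15.7 gf 44.996851086616516 j7 -0.56
```

Call:
arm_command:
  targets:
    - [[0, 0, 0.0002, 0, 0, 0.1]]

```text
clock: 19.02
position: [0.4903, 0.0204, 0.0721]
ee_rot: [-3.09, -0.563, -0.001]
force: [-1.4, -0.6, 4.4]
width: 0.169
gripper_force: 45.0
```

```bash
python3 st.py
```

```text
t 19.02 pos [0.4903 0.0204 0.0721] yaw 20.6 F [-1.4 -0.6  4.4] Tz [-0.078  0.231  0.041] w 15.5 gf 44.99598562717438 j7 -0.64
```

Call:
arm_command:
  targets:
    - [[0, 0, 0.0003, 0, 0, 0.1]]

```text
clock: 19.15
position: [0.4903, 0.0204, 0.0718]
ee_rot: [-3.115, -0.407, -0.001]
force: [-1.9, 0.2, 7.7]
width: 0.166
gripper_force: 45.0
```

```bash
python3 st.py
```

```text
t 19.15 pos [0.4903 0.0204 0.0718] yaw 14.9 F [-1.9  0.2  7.7] Tz [0.026 0.552 0.069] w 15.2 gf 44.997310638427734 j7 -0.71
```

Call:
arm_command:
  targets:
    - [[0, 0, 0.0002, 0, 0, 0.1]]

```text
clock: 19.27
position: [0.4903, 0.0204, 0.0717]
ee_rot: [-3.131, -0.251, -0.001]
force: [-2.4, 1.2, 7.3]
width: 0.17
gripper_force: 45.0
```

```bash
python3 st.py
```

```text
t 19.27 pos [0.4903 0.0204 0.0717] yaw 9.2 F [-2.4  1.2  7.3] Tz [0.031 0.583 0.099] w 15.7 gf 45.00338315963745 j7 -0.79
```

Call:
arm_command:
  targets:
    - [[0, 0, 0.0002, 0, 0, 0.1]]

```text
clock: 19.4
position: [0.4903, 0.0204, 0.0715]
ee_rot: [-3.14, -0.094, -0.001]
force: [-1.3, -0.2, 8.8]
width: 0.17
gripper_force: 45.0
```

```bash
python3 st.py
```

```text
t 19.4 pos [0.4903 0.0204 0.0715] yaw 3.4 F [-1.3 -0.2  8.8] Tz [-0.02   0.64   0.151] w 15.6 gf 45.01272797584534 j7 -0.87
```

Call:
arm_command:
  targets:
    - [[0, 0, 0.0003, 0, 0, 0.1]]

```text
clock: 19.52
position: [0.4903, 0.0204, 0.0713]
ee_rot: [-3.14, 0.063, -0.001]
force: [-2.5, 0.9, 12.2]
width: 0.174
gripper_force: 45.0
```

```bash
python3 st.py
```

```text
t 19.52 pos [0.4903 0.0204 0.0713] yaw -2.3 F [-2.5  0.9 12.2] Tz [0.116 0.869 0.17 ] w 15.9 gf 45.02496063709259 j7 -0.94
```

Call:
arm_command:
  targets:
    - [[0, 0, 0.0003, 0, 0, 0.08]]

```text
clock: 19.65
position: [0.4904, 0.0204, 0.0712]
ee_rot: [-3.135, 0.188, -0.001]
force: [-3.8, 0.7, 17.4]
width: 0.168
gripper_force: 45.0
```

```bash
python3 st.py
```

```text
t 19.65 pos [0.4904 0.0204 0.0712] yaw -6.9 F [-3.8  0.7 17.4] Tz [0.161 1.067 0.188] w 15.4 gf 45.03627598285675 j7 -1.0
```

Call:
arm_command:
  targets:
    - [[0, 0, 0, 0, 0, 0], [0, 0, 0, 0, 0, 0]]

```text
clock: 19.9
position: [0.4904, 0.0204, 0.0712]
ee_rot: [-3.135, 0.184, -0.001]
force: [-3.4, 1.4, 15.3]
width: 0.166
gripper_force: 45.0
```

```bash
python3 st.py 3 .11 62.6
```

```text
t 19.9 pos [0.4904 0.0204 0.0712] yaw -6.7 F [-3.4  1.4 15.3] Tz [0.221 0.971 0.045] w 15.2 gf 44.99952793121338 j7 -1.0
(array([ 0.1057,  0.1257, -0.0389]), array([-5.0000e-04, -1.0000e-03, -1.2096e+00]))
```

Call:
arm_command:
  targets:
    - [[0, 0, 0.0002, 0, 0, 0.09]]

```text
clock: 20.02
position: [0.4904, 0.0204, 0.0711]
ee_rot: [-3.123, 0.327, -0.001]
force: [-3.4, 0.9, 15.1]
width: 0.172
gripper_force: 45.1
```

```bash
python3 st.py
```

```text
t 20.02 pos [0.4904 0.0204 0.0711] yaw -11.9 F [-3.4  0.9 15.1] Tz [0.098 1.057 0.213] w 15.8 gf 45.05470097064972 j7 -1.07
```

Call:
arm_command:
  targets:
    - [[0, 0, 0, 0, 0, 0], [0, 0, 0, 0, 0, 0]]

```text
clock: 20.27
position: [0.4903, 0.0204, 0.071]
ee_rot: [-3.124, 0.325, -0.001]
force: [-2.7, 1.2, 15.1]
width: 0.167
gripper_force: 45.0
```

```bash
python3 st.py 3 .11 62.6
```

```text
t 20.27 pos [0.4903 0.0204 0.071 ] yaw -11.9 F [-2.7  1.2 15.1] Tz [0.265 1.042 0.065] w 15.3 gf 45.003982186317444 j7 -1.07
(array([ 0.1166,  0.1157, -0.0391]), array([-7.0000e-04, -9.0000e-04, -1.2997e+00]))
```

Call:
arm_command:
  targets:
    - [[0, 0, 0, 0, 0, 0], [0, 0, 0, 0, 0, 0], [0, 0, -0.039, 0, 0, 0], [0.0389, 0.0386, 0, 0, 0, 0], [0.0389, 0.0386, 0, 0, 0, 0], [0.0389, 0.0386, 0, 0, 0, 0], [0, 0, 0, 0, 0, -0.18], [0, 0, 0, 0, 0, -0.18], [0, 0, 0, 0, 0, -0.18], [0, 0, 0, 0, 0, -0.18]]
  jaw: 0.045

```text
clock: 21.52
position: [0.5802, -0.117, 0.1089]
ee_rot: [-3.036, -0.805, 0.001]
force: [-0.6, -0.3, -0.6]
width: 0.487
gripper_force: 0.0
```

Call:
arm_command:
  targets:
    - [[0, 0, 0, 0, 0, -0.18], [0, 0, 0, 0, 0, -0.18], [0, 0, 0, 0, 0, -0.18], [0, 0, 0, 0, 0, -0.04], [0, 0, 0, 0, 0, 0]]

```text
clock: 22.15
position: [0.5803, -0.117, 0.1091]
ee_rot: [-2.686, -1.628, -0.0]
force: [-0.3, 0.7, -0.3]
width: 0.489
gripper_force: 0.0
```

```bash
python3 st.py 3 .0745 62.6
```

```text
t 22.15 pos [ 0.5803 -0.117   0.1091] yaw 62.4 F [-0.3  0.7 -0.3] Tz [-0.108  0.099 -0.023] w 44.8 gf 0.0 j7 0.09
(array([0.0003, 0.0002, 0.0346]), array([-0.0003, -0.0002, -0.0029]))
```

Call:
arm_command:
  targets:
    - [[0, 0, 0.02, 0, 0, 0], [0, 0, 0.0145, 0, 0, 0], [0, 0, 0, 0, 0, 0]]

```text
clock: 22.52
position: [0.5795, -0.1167, 0.0735]
ee_rot: [-2.684, -1.63, 0.003]
force: [0.1, -0.1, 0.0]
width: 0.491
gripper_force: 0.0
```

Call:
arm_command:
  targets:
    - [[0, 0, 0, 0, 0, 0], [0, 0, 0, 0, 0, 0], [0, 0, 0, 0, 0, 0], [0, 0, 0, 0, 0, 0], [0, 0, 0, 0, 0, 0]]
  jaw: 0.0

```text
clock: 23.15
position: [0.5805, -0.117, 0.0751]
ee_rot: [-2.684, -1.632, -0.001]
force: [-2.8, 1.5, 4.2]
width: 0.165
gripper_force: 45.0
```

Call:
arm_command:
  targets:
    - [[0, 0, 0.0003, 0, 0, 0.12], [0, 0, 0.0003, 0, 0, 0.12], [0, 0, 0.0003, 0, 0, 0.12], [0, 0, 0.0003, 0, 0, 0.12], [0, 0, 0.0003, 0, 0, 0.12], [0, 0, 0.0003, 0, 0, 0.12], [0, 0, 0.0003, 0, 0, 0.12]]

```text
clock: 24.02
position: [0.5803, -0.1167, 0.073]
ee_rot: [-3.116, -0.39, -0.0]
force: [-3.1, 2.2, 6.3]
width: 0.172
gripper_force: 45.0
```

```bash
python3 st.py
```

```text
t 24.02 pos [ 0.5803 -0.1167  0.073 ] yaw 14.3 F [-3.1  2.2  6.3] Tz [0.335 0.829 0.048] w 15.8 gf 44.97989594936371 j7 -0.55
```

Call:
arm_command:
  targets:
    - [[0, 0, 0.0003, 0, 0, 0.1]]

```text
clock: 24.15
position: [0.5802, -0.1166, 0.0727]
ee_rot: [-3.132, -0.235, 0.0]
force: [-3.1, 2.8, 8.2]
width: 0.169
gripper_force: 45.0
```

```bash
python3 st.py
```

```text
t 24.15 pos [ 0.5802 -0.1166  0.0727] yaw 8.6 F [-3.1  2.8  8.2] Tz [0.436 0.929 0.087] w 15.5 gf 44.9805611371994 j7 -0.63
```

Call:
arm_command:
  targets:
    - [[0, 0, 0.0002, 0, 0, 0.1]]

```text
clock: 24.28
position: [0.5802, -0.1166, 0.0725]
ee_rot: [-3.14, -0.078, 0.0]
force: [-2.9, 1.3, 6.8]
width: 0.17
gripper_force: 45.0
```

```bash
python3 st.py
```

```text
t 24.27 pos [ 0.5802 -0.1166  0.0725] yaw 2.9 F [-2.9  1.3  6.8] Tz [0.393 0.881 0.065] w 15.6 gf 44.980623722076416 j7 -0.71
```

Call:
arm_command:
  targets:
    - [[0, 0, 0.0003, 0, 0, 0.1]]

```text
clock: 24.4
position: [0.5802, -0.1166, 0.0722]
ee_rot: [-3.14, 0.079, 0.0]
force: [-2.7, 2.3, 8.7]
width: 0.169
gripper_force: 45.0
```

```bash
python3 st.py
```

```text
t 24.4 pos [ 0.5802 -0.1166  0.0722] yaw -2.9 F [-2.7  2.3  8.7] Tz [0.538 0.985 0.07 ] w 15.5 gf 44.98067021369934 j7 -0.79
```

Call:
arm_command:
  targets:
    - [[0, 0, 0.0002, 0, 0, 0.1]]

```text
clock: 24.52
position: [0.5803, -0.1165, 0.072]
ee_rot: [-3.132, 0.236, 0.0]
force: [-3.4, 2.7, 7.1]
width: 0.169
gripper_force: 45.0
```

```bash
python3 st.py
```

```text
t 24.52 pos [ 0.5803 -0.1165  0.072 ] yaw -8.6 F [-3.4  2.7  7.1] Tz [0.467 0.9   0.04 ] w 15.5 gf 44.981088638305664 j7 -0.87
```

Call:
arm_command:
  targets:
    - [[0, 0, 0.0003, 0, 0, 0.1]]

```text
clock: 24.65
position: [0.5802, -0.1165, 0.0717]
ee_rot: [-3.116, 0.392, 0.001]
force: [-2.8, 2.5, 10.8]
width: 0.171
gripper_force: 45.0
```

```bash
python3 st.py
```

```text
t 24.65 pos [ 0.5802 -0.1165  0.0717] yaw -14.3 F [-2.8  2.5 10.8] Tz [0.674 1.016 0.042] w 15.7 gf 44.9820077419281 j7 -0.95
```

Call:
arm_command:
  targets:
    - [[0, 0, 0.0002, 0, 0, 0.1]]

```text
clock: 24.78
position: [0.5803, -0.1164, 0.0716]
ee_rot: [-3.092, 0.547, 0.001]
force: [-3.5, 2.5, 8.9]
width: 0.172
gripper_force: 45.0
```

```bash
python3 st.py
```

```text
t 24.77 pos [ 0.5803 -0.1164  0.0716] yaw -20.1 F [-3.5  2.5  8.9] Tz [0.677 1.079 0.181] w 15.7 gf 44.99113440513611 j7 -1.03
```

Call:
arm_command:
  targets:
    - [[0, 0, 0.0003, 0, 0, 0.1]]

```text
clock: 24.9
position: [0.5803, -0.1164, 0.0715]
ee_rot: [-3.061, 0.7, 0.001]
force: [-5.0, 3.8, 12.1]
width: 0.17
gripper_force: 45.0
```

```bash
python3 st.py
```

```text
t 24.9 pos [ 0.5803 -0.1164  0.0715] yaw -25.8 F [-5.   3.8 12.1] Tz [0.767 1.203 0.154] w 15.6 gf 45.00443994998932 j7 -1.11
```

Call:
arm_command:
  targets:
    - [[0, 0, 0.0002, 0, 0, 0.09]]

```text
clock: 25.02
position: [0.5803, -0.1164, 0.0713]
ee_rot: [-3.027, 0.837, 0.001]
force: [-5.4, 3.8, 12.2]
width: 0.171
gripper_force: 45.0
```

```bash
python3 st.py
```

```text
t 25.02 pos [ 0.5803 -0.1164  0.0713] yaw -30.9 F [-5.4  3.8 12.2] Tz [0.872 1.275 0.237] w 15.7 gf 45.0190007686615 j7 -1.19
```

Call:
arm_command:
  targets:
    - [[0, 0, 0, 0, 0, 0], [0, 0, 0, 0, 0, 0]]

```text
clock: 25.28
position: [0.5803, -0.1163, 0.0713]
ee_rot: [-3.028, 0.833, 0.001]
force: [-3.8, 3.9, 11.5]
width: 0.17
gripper_force: 45.0
```

```bash
python3 st.py 3 .11 62.6
```

```text
t 25.27 pos [ 0.5803 -0.1163  0.0713] yaw -30.8 F [-3.8  3.9 11.5] Tz [0.922 1.188 0.033] w 15.6 gf 44.980612993240356 j7 -1.19
(array([ 0.0005,  0.0002, -0.0387]), array([-2.0000e-04,  1.6000e-03,  1.5123e+00]))
```

One more small increment, as for knob 1, and then on to knob 2.

Call:
arm_command:
  targets:
    - [[0, 0, 0.0002, 0, 0, 0.08]]

```text
clock: 25.4
position: [0.5803, -0.1163, 0.0712]
ee_rot: [-2.991, 0.955, 0.001]
force: [-5.0, 4.6, 12.8]
width: 0.17
gripper_force: 45.0
```

```bash
python3 st.py
```

```text
t 25.4 pos [ 0.5803 -0.1163  0.0712] yaw -35.4 F [-5.   4.6 12.8] Tz [0.825 1.213 0.265] w 15.6 gf 45.034348368644714 j7 -1.25
```

Call:
arm_command:
  targets:
    - [[0, 0, 0, 0, 0, 0], [0, 0, 0, 0, 0, 0]]

```text
clock: 25.65
position: [0.5803, -0.1163, 0.0712]
ee_rot: [-2.992, 0.953, 0.001]
force: [-4.1, 4.6, 12.9]
width: 0.165
gripper_force: 45.0
```

```bash
python3 st.py 2 .11 73.3
```

```text
t 25.65 pos [ 0.5803 -0.1163  0.0712] yaw -35.3 F [-4.1  4.6 12.9] Tz [0.971 1.179 0.033] w 15.2 gf 44.986472725868225 j7 -1.25
(array([-0.0464, -0.1058, -0.0386]), array([-5.0000e-04,  1.6000e-03,  1.2456e+00]))
```

Call:
arm_command:
  targets:
    - [[0, 0, 0, 0, 0, 0], [0, 0, 0, 0, 0, 0], [0, 0, -0.039, 0, 0, 0], [-0.0232, -0.0529, 0, 0, 0, 0], [-0.0232, -0.0529, 0, 0, 0, 0], [0, 0, 0, 0, 0, -0.18], [0, 0, 0, 0, 0, -0.18], [0, 0, 0, 0, 0, -0.18], [0, 0, 0, 0, 0, -0.18], [0, 0, 0, 0, 0, -0.18]]
  jaw: 0.045

```text
clock: 26.9
position: [0.6038, -0.004, 0.1093]
ee_rot: [3.109, 0.452, -0.0]
force: [0.1, -0.6, -0.2]
width: 0.493
gripper_force: 0.0
```

Call:
arm_command:
  targets:
    - [[0, 0, 0, 0, 0, -0.18], [0, 0, 0, 0, 0, -0.18], [0, 0, 0, 0, 0, -0.18], [0, 0, 0, 0, 0, -0.18], [0, 0, 0, 0, 0, -0.18], [0, 0, 0, 0, 0, -0.095], [0, 0, 0, 0, 0, 0]]

```text
clock: 27.78
position: [0.6038, -0.0041, 0.1094]
ee_rot: [-2.523, -1.872, -0.0]
force: [-0.5, -0.4, 0.9]
width: 0.488
gripper_force: 0.0
```

```bash
python3 st.py 2 .0745 73.3
```

```text
t 27.77 pos [ 0.6038 -0.0041  0.1094] yaw 73.1 F [-0.5 -0.4  0.9] Tz [-0.029  0.115  0.013] w 44.8 gf 0.0 j7 0.07
(array([ 0.0008, -0.0003,  0.0349]), array([-0.    , -0.0003, -0.0026]))
```

Call:
arm_command:
  targets:
    - [[0.0006, 0, 0.02, 0, 0, 0], [0, 0, 0.0148, 0, 0, 0], [0, 0, 0, 0, 0, 0]]

```text
clock: 28.15
position: [0.6026, -0.0032, 0.0726]
ee_rot: [-2.521, -1.871, 0.005]
force: [-0.7, -0.2, 0.9]
width: 0.487
gripper_force: 0.0
```

Call:
arm_command:
  targets:
    - [[0, 0, 0, 0, 0, 0], [0, 0, 0, 0, 0, 0], [0, 0, 0, 0, 0, 0], [0, 0, 0, 0, 0, 0], [0, 0, 0, 0, 0, 0]]
  jaw: 0.0

```text
clock: 28.78
position: [0.604, -0.0032, 0.075]
ee_rot: [-2.522, -1.873, -0.001]
force: [-1.8, 0.3, 6.0]
width: 0.172
gripper_force: 45.0
```

Call:
arm_command:
  targets:
    - [[0, 0, 0.0003, 0, 0, 0.12], [0, 0, 0.0003, 0, 0, 0.12], [0, 0, 0.0003, 0, 0, 0.12], [0, 0, 0.0003, 0, 0, 0.12], [0, 0, 0.0003, 0, 0, 0.12], [0, 0, 0.0003, 0, 0, 0.12], [0, 0, 0.0003, 0, 0, 0.12]]

```text
clock: 29.65
position: [0.6038, -0.0031, 0.0729]
ee_rot: [-3.067, -0.676, 0.0]
force: [-4.1, 0.8, 6.2]
width: 0.171
gripper_force: 45.0
```

```bash
python3 st.py
```

```text
t 29.65 pos [ 0.6038 -0.0031  0.0729] yaw 24.9 F [-4.1  0.8  6.2] Tz [0.087 0.951 0.091] w 15.7 gf 44.992289543151855 j7 -0.58
```

Call:
arm_command:
  targets:
    - [[0, 0, 0.0003, 0, 0, 0.1]]

```text
clock: 29.78
position: [0.6037, -0.0031, 0.0726]
ee_rot: [-3.097, -0.523, 0.0]
force: [-3.5, 0.6, 7.9]
width: 0.172
gripper_force: 45.0
```

```bash
python3 st.py
```

```text
t 29.77 pos [ 0.6037 -0.0031  0.0726] yaw 19.2 F [-3.5  0.6  7.9] Tz [0.173 1.03  0.04 ] w 15.8 gf 44.99311029911041 j7 -0.66
```

Call:
arm_command:
  targets:
    - [[0, 0, 0.0002, 0, 0, 0.1]]

```text
clock: 29.9
position: [0.6037, -0.003, 0.0724]
ee_rot: [-3.119, -0.368, 0.0]
force: [-3.6, 2.5, 6.4]
width: 0.171
gripper_force: 45.0
```

```bash
python3 st.py
```

```text
t 29.9 pos [ 0.6037 -0.003   0.0724] yaw 13.5 F [-3.6  2.5  6.4] Tz [0.215 0.962 0.095] w 15.7 gf 44.99282240867615 j7 -0.74
```

Total for knob 2 is 2.16 rad so far and it is still free.

Call:
arm_command:
  targets:
    - [[0, 0, 0.0003, 0, 0, 0.1]]

```text
clock: 30.02
position: [0.6037, -0.003, 0.0721]
ee_rot: [-3.134, -0.212, 0.001]
force: [-3.6, 1.9, 8.5]
width: 0.171
gripper_force: 45.0
```

```bash
python3 st.py
```

```text
t 30.02 pos [ 0.6037 -0.003   0.0721] yaw 7.7 F [-3.6  1.9  8.5] Tz [0.247 1.089 0.051] w 15.7 gf 44.992897510528564 j7 -0.82
```

Call:
arm_command:
  targets:
    - [[0, 0, 0.0002, 0, 0, 0.1]]

```text
clock: 30.15
position: [0.6037, -0.0029, 0.0719]
ee_rot: [-3.14, -0.055, 0.001]
force: [-4.5, 1.0, 7.1]
width: 0.169
gripper_force: 45.0
```

```bash
python3 st.py
```

```text
t 30.15 pos [ 0.6037 -0.0029  0.0719] yaw 2.0 F [-4.5  1.   7.1] Tz [0.227 1.05  0.02 ] w 15.5 gf 44.99288320541382 j7 -0.9
```

Call:
arm_command:
  targets:
    - [[0, 0, 0.0003, 0, 0, 0.1]]

```text
clock: 30.28
position: [0.6037, -0.0029, 0.0716]
ee_rot: [-3.139, 0.102, 0.001]
force: [-5.0, 2.4, 7.9]
width: 0.171
gripper_force: 45.0
```

```bash
python3 st.py
```

```text
t 30.27 pos [ 0.6037 -0.0029  0.0716] yaw -3.7 F [-5.   2.4  7.9] Tz [0.343 1.156 0.058] w 15.7 gf 44.99328911304474 j7 -0.98
```

Call:
arm_command:
  targets:
    - [[0, 0, 0.0002, 0, 0, 0.1]]

```text
clock: 30.4
position: [0.6037, -0.0029, 0.0715]
ee_rot: [-3.13, 0.259, 0.001]
force: [-4.5, 1.3, 8.7]
width: 0.168
gripper_force: 45.0
```

```bash
python3 st.py
```

```text
t 30.4 pos [ 0.6037 -0.0029  0.0715] yaw -9.5 F [-4.5  1.3  8.7] Tz [0.386 1.172 0.047] w 15.4 gf 44.99975502490997 j7 -1.06
```

Call:
arm_command:
  targets:
    - [[0, 0, 0.0003, 0, 0, 0.1]]

```text
clock: 30.52
position: [0.6037, -0.0029, 0.0713]
ee_rot: [-3.113, 0.415, 0.001]
force: [-5.4, 2.1, 10.3]
width: 0.17
gripper_force: 45.0
```

```bash
python3 st.py
```

```text
t 30.52 pos [ 0.6037 -0.0029  0.0713] yaw -15.2 F [-5.4  2.1 10.3] Tz [0.4   1.358 0.151] w 15.6 gf 45.01003324985504 j7 -1.15
```

Call:
arm_command:
  targets:
    - [[0, 0, 0.0002, 0, 0, 0.1]]

```text
clock: 30.65
position: [0.6037, -0.0028, 0.0712]
ee_rot: [-3.088, 0.57, 0.001]
force: [-5.9, 2.7, 11.8]
width: 0.17
gripper_force: 45.0
```

```bash
python3 st.py
```

```text
t 30.65 pos [ 0.6037 -0.0028  0.0712] yaw -20.9 F [-5.9  2.7 11.8] Tz [0.537 1.351 0.217] w 15.6 gf 45.02362668514252 j7 -1.23
```

Call:
arm_command:
  targets:
    - [[0, 0, 0.0002, 0, 0, 0.08]]

```text
clock: 30.78
position: [0.6037, -0.0028, 0.0711]
ee_rot: [-3.063, 0.692, 0.001]
force: [-5.4, 2.4, 12.9]
width: 0.172
gripper_force: 45.0
```

```bash
python3 st.py
```

```text
t 30.77 pos [ 0.6037 -0.0028  0.0711] yaw -25.5 F [-5.4  2.4 12.9] Tz [0.548 1.526 0.22 ] w 15.8 gf 45.03631353378296 j7 -1.29
```

Call:
arm_command:
  targets:
    - [[0, 0, 0, 0, 0, 0], [0, 0, 0, 0, 0, 0]]

```text
clock: 31.02
position: [0.6037, -0.0028, 0.071]
ee_rot: [-3.064, 0.688, 0.001]
force: [-5.1, 2.8, 11.5]
width: 0.168
gripper_force: 45.0
```

```bash
python3 st.py 4 .11 79.4
```

```text
t 31.02 pos [ 0.6037 -0.0028  0.071 ] yaw -25.3 F [-5.1  2.8 11.5] Tz [0.63  1.396 0.076] w 15.4 gf 44.99814748764038 j7 -1.29
(array([-0.0851,  0.1402, -0.039 ]), array([-2.0000e-04,  1.4000e-03,  1.3141e+00]))
```

Call:
arm_command:
  targets:
    - [[0, 0, 0, 0, 0, 0], [0, 0, 0, 0, 0, 0], [0, 0, -0.039, 0, 0, 0], [-0.0284, 0.0467, 0, 0, 0, 0], [-0.0284, 0.0467, 0, 0, 0, 0], [-0.0284, 0.0467, 0, 0, 0, 0], [0, 0, 0, 0, 0, -0.18], [0, 0, 0, 0, 0, -0.18], [0, 0, 0, 0, 0, -0.18], [0, 0, 0, 0, 0, -0.18]]
  jaw: 0.045

```text
clock: 32.28
position: [0.4671, -0.0936, 0.1094]
ee_rot: [3.11, 0.444, 0.001]
force: [0.0, -0.9, -0.1]
width: 0.493
gripper_force: 0.0
```

Call:
arm_command:
  targets:
    - [[0, 0, 0, 0, 0, -0.18], [0, 0, 0, 0, 0, -0.18], [0, 0, 0, 0, 0, -0.18], [0, 0, 0, 0, 0, -0.18], [0, 0, 0, 0, 0, -0.18], [0, 0, 0, 0, 0, -0.18], [0, 0, 0, 0, 0, -0.027], [0, 0, 0, 0, 0, 0]]

```text
clock: 33.28
position: [0.467, -0.0936, 0.1093]
ee_rot: [-2.422, -2.001, -0.0]
force: [0.1, 0.9, 0.0]
width: 0.488
gripper_force: 0.0
```

```bash
python3 st.py 4 .0745 79.4
```

```text
t 33.27 pos [ 0.467  -0.0936  0.1093] yaw 79.1 F [0.1 0.9 0. ] Tz [-0.128  0.043  0.001] w 44.8 gf 0.0 j7 0.28
(array([ 0.0004, -0.0002,  0.0348]), array([ 0.0001, -0.0001, -0.0046]))
```

Call:
arm_command:
  targets:
    - [[0.0004, 0, 0.02, 0, 0, 0], [0, 0, 0.0145, 0, 0, 0], [0, 0, 0, 0, 0, 0]]

```text
clock: 33.65
position: [0.4662, -0.0931, 0.0739]
ee_rot: [-2.419, -2.003, 0.003]
force: [-0.2, -0.4, 0.1]
width: 0.491
gripper_force: 0.0
```

Call:
arm_command:
  targets:
    - [[0, 0, 0, 0, 0, 0], [0, 0, 0, 0, 0, 0], [0, 0, 0, 0, 0, 0], [0, 0, 0, 0, 0, 0], [0, 0, 0, 0, 0, 0]]
  jaw: 0.0

```text
clock: 34.28
position: [0.4671, -0.093, 0.0751]
ee_rot: [-2.418, -2.005, -0.001]
force: [-1.7, 1.3, 4.7]
width: 0.169
gripper_force: 45.0
```

Call:
arm_command:
  targets:
    - [[0, 0, 0.0003, 0, 0, 0.12], [0, 0, 0.0003, 0, 0, 0.12], [0, 0, 0.0003, 0, 0, 0.12], [0, 0, 0.0003, 0, 0, 0.12], [0, 0, 0.0003, 0, 0, 0.12], [0, 0, 0.0003, 0, 0, 0.12], [0, 0, 0.0003, 0, 0, 0.12]]

```text
clock: 35.15
position: [0.4673, -0.0931, 0.073]
ee_rot: [-3.027, -0.839, -0.001]
force: [-1.7, -0.2, 5.0]
width: 0.168
gripper_force: 45.0
```

```bash
python3 st.py
```

```text
t 35.15 pos [ 0.4673 -0.0931  0.073 ] yaw 31.0 F [-1.7 -0.2  5. ] Tz [-0.062  0.496  0.049] w 15.4 gf 44.99502182006836 j7 -0.31
```

Call:
arm_command:
  targets:
    - [[0, 0, 0.0003, 0, 0, 0.1]]

```text
clock: 35.28
position: [0.4672, -0.0932, 0.0727]
ee_rot: [-3.065, -0.687, -0.001]
force: [-1.0, 1.3, 7.0]
width: 0.17
gripper_force: 45.0
```

```bash
python3 st.py
```

```text
t 35.27 pos [ 0.4672 -0.0932  0.0727] yaw 25.3 F [-1.   1.3  7. ] Tz [-0.076  0.636  0.013] w 15.6 gf 44.99600172042847 j7 -0.38
```

Call:
arm_command:
  targets:
    - [[0, 0, 0.0002, 0, 0, 0.1]]

```text
clock: 35.4
position: [0.4673, -0.0932, 0.0725]
ee_rot: [3.096, 0.534, 0.001]
force: [-1.3, 0.1, 3.8]
width: 0.168
gripper_force: 45.0
```

```bash
python3 st.py
```

```text
t 35.4 pos [ 0.4673 -0.0932  0.0725] yaw 19.6 F [-1.3  0.1  3.8] Tz [-0.077  0.498  0.046] w 15.5 gf 44.99567449092865 j7 -0.46
```

Call:
arm_command:
  targets:
    - [[0, 0, 0.0003, 0, 0, 0.1]]

```text
clock: 35.52
position: [0.4673, -0.0932, 0.0723]
ee_rot: [-3.119, -0.378, -0.001]
force: [-1.3, -0.3, 6.4]
width: 0.168
gripper_force: 45.0
```

```bash
python3 st.py
```

```text
t 35.52 pos [ 0.4673 -0.0932  0.0723] yaw 13.8 F [-1.3 -0.3  6.4] Tz [-0.069  0.6    0.023] w 15.5 gf 44.99589443206787 j7 -0.53
```

Call:
arm_command:
  targets:
    - [[0, 0, 0.0002, 0, 0, 0.1]]

```text
clock: 35.65
position: [0.4673, -0.0932, 0.072]
ee_rot: [-3.134, -0.222, -0.001]
force: [-2.0, 0.6, 3.9]
width: 0.174
gripper_force: 45.0
```

```bash
python3 st.py
```

```text
t 35.65 pos [ 0.4673 -0.0932  0.072 ] yaw 8.1 F [-2.   0.6  3.9] Tz [-0.107  0.525  0.036] w 16.0 gf 44.99575316905975 j7 -0.61
```

Call:
arm_command:
  targets:
    - [[0, 0, 0.0003, 0, 0, 0.1]]

```text
clock: 35.78
position: [0.4673, -0.0933, 0.0718]
ee_rot: [-3.141, -0.065, -0.001]
force: [-2.8, 0.0, 8.2]
width: 0.173
gripper_force: 45.0
```

```bash
python3 st.py
```

```text
t 35.77 pos [ 0.4673 -0.0933  0.0718] yaw 2.4 F [-2.8  0.   8.2] Tz [-0.069  0.739  0.033] w 15.9 gf 44.99887526035309 j7 -0.68
```

Call:
arm_command:
  targets:
    - [[0, 0, 0.0002, 0, 0, 0.1]]

```text
clock: 35.9
position: [0.4673, -0.0933, 0.0717]
ee_rot: [-3.14, 0.092, -0.001]
force: [-2.9, -0.6, 10.2]
width: 0.173
gripper_force: 45.0
```

```bash
python3 st.py
```

```text
t 35.9 pos [ 0.4673 -0.0933  0.0717] yaw -3.3 F [-2.9 -0.6 10.2] Tz [-0.039  0.813  0.128] w 15.9 gf 45.006789565086365 j7 -0.76
```

Call:
arm_command:
  targets:
    - [[0, 0, 0.0003, 0, 0, 0.1]]

```text
clock: 36.02
position: [0.4673, -0.0933, 0.0715]
ee_rot: [-3.131, 0.248, -0.001]
force: [-3.7, -0.2, 12.4]
width: 0.168
gripper_force: 45.0
```

```bash
python3 st.py
```

```text
t 36.02 pos [ 0.4673 -0.0933  0.0715] yaw -9.1 F [-3.7 -0.2 12.4] Tz [0.139 1.034 0.126] w 15.4 gf 45.01853585243225 j7 -0.83
```

Call:
arm_command:
  targets:
    - [[0, 0, 0.0002, 0, 0, 0.1]]

```text
clock: 36.15
position: [0.4673, -0.0933, 0.0714]
ee_rot: [-3.115, 0.405, -0.001]
force: [-2.9, 1.4, 12.5]
width: 0.164
gripper_force: 45.0
```

```bash
python3 st.py
```

```text
t 36.15 pos [ 0.4673 -0.0933  0.0714] yaw -14.8 F [-2.9  1.4 12.5] Tz [0.064 1.047 0.216] w 15.0 gf 45.033493638038635 j7 -0.91
```

Call:
arm_command:
  targets:
    - [[0, 0, 0.0001, 0, 0, 0.05], [0, 0, 0, 0, 0, 0], [0, 0, 0, 0, 0, 0]]

```text
clock: 36.52
position: [0.4673, -0.0933, 0.0713]
ee_rot: [-3.105, 0.477, -0.001]
force: [-3.2, 0.6, 13.8]
width: 0.172
gripper_force: 45.0
```

```bash
python3 st.py 1 .11 -12
```

```text
t 36.52 pos [ 0.4673 -0.0933  0.0713] yaw -17.5 F [-3.2  0.6 13.8] Tz [0.182 0.985 0.08 ] w 15.8 gf 45.00375688076019 j7 -0.94
(array([-0.0123, -0.1151, -0.0387]), array([-0.0004, -0.0005, -0.0957]))
```

Call:
arm_command:
  targets:
    - [[0, 0, 0, 0, 0, 0], [0, 0, 0, 0, 0, 0], [0, 0, -0.045, 0, 0, 0], [0.015, 0.05, 0, 0, 0, 0], [0.015, 0.05, 0, 0, 0, 0], [0.015, 0.05, 0, 0, 0, 0], [0.015, 0.05, 0, 0, 0, 0], [0, 0, 0, 0, 0, 0]]
  jaw: 0.045

```text
clock: 37.52
position: [0.4626, -0.307, 0.1162]
ee_rot: [3.1, -0.488, 0.002]
force: [-0.5, 0.5, -0.3]
width: 0.49
gripper_force: 0.0
```

```bash
cat > chk.py <<'E'
from h import *
from cell import arm
t=arm.get_image("top"); s=arm.get_image("scene"); ct=caps(t,TG); cs=caps(s,SG)
print("arm",arm.observe()["position"],arm.observe()["clock"])
for i in range(4):
    u,w=ct[i].round().astype(int)
    h=.9178-t["z_map"][w-14:w+15,u-14:u+15]
    ys,xs=np.nonzero(h>.095); P=np.array([plane(t,(x+u-14,y+w-14),.105)[:2] for x,y in zip(xs,ys)])
    w_,V=np.linalg.eigh(np.cov(P.T)); p,e=tri(t,ct[i],s,cs[i]); print(i+1,len(P),"yaw",np.degrees(np.arctan(V[1,1]/V[0,1])).round(1),(np.sqrt(w_)*1e3).round(1),p.round(4),round(e*1e3,1))
cv2.imwrite("pics/t9.png",t["pixels"][...,::-1])
E
python3 chk.py
```

```text
arm [ 0.46372684 -0.30215742  0.11530687] 37.625
1 229 yaw -0.1 [ 4.8 13. ] [0.4904 0.0208 0.1037] 2.4
2 224 yaw -19.0 [ 4.6 13.1] [ 0.6038 -0.0027  0.1038] 1.3
3 244 yaw -28.1 [ 4.8 13.5] [ 0.5804 -0.1167  0.1042] 0.9
4 261 yaw -10.2 [ 5.2 13.1] [ 0.467  -0.0932  0.1037] 2.0
```

View pics/t9.png

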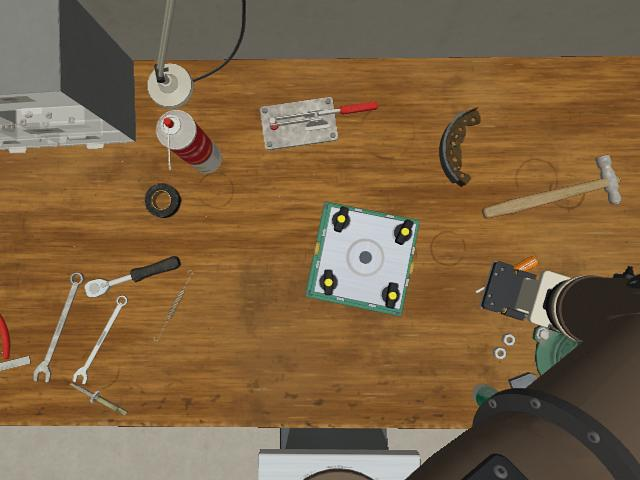

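The view is clear of the arm. All four caps are level at z = 0.1037 to 0.1042, about 7 mm down. The knobs sprang back 6 to 12 degrees, knob 1 the most. There is time to re-feel knob 1, which was tightened while the cover was still tilted.

```bash
python3 st.py 1 .108 -0.1
```

```text
t 37.62 pos [ 0.4637 -0.3022  0.1153] yaw -17.6 F [-0.1  0.5  0.5] Tz [ 0.052  0.161 -0.017] w 45.3 gf 0.0 j7 -0.7
(array([-0.0723, -0.3153,  0.0075]), array([-0.0004,  0.0005, -0.3052]))
```

Call:
arm_command:
  targets:
    - [[-0.012, -0.0525, 0, 0, 0, 0], [-0.012, -0.0525, 0, 0, 0, 0], [-0.012, -0.0525, 0, 0, 0, 0], [-0.012, -0.0525, 0, 0, 0, 0], [-0.012, -0.0525, 0, 0, 0, 0], [-0.012, -0.0525, 0, 0, 0, 0], [0, 0, 0.007, 0, 0, -0.152], [0, 0, 0, 0, 0, -0.152], [0, 0, 0, 0, 0, 0]]

```text
clock: 38.75
position: [0.4896, 0.0221, 0.1085]
ee_rot: [-3.14, -0.001, 0.001]
force: [-0.1, -0.5, -0.4]
width: 0.49
gripper_force: 0.0
```

```bash
python3 st.py 1 .0718 -0.1
```

```text
t 38.75 pos [0.4896 0.0221 0.1085] yaw 0.0 F [-0.1 -0.5 -0.4] Tz [-0.098  0.177 -0.022] w 45.0 gf 0.0 j7 -1.0
(array([0.0006, 0.002 , 0.0367]), array([-0.0015,  0.0005,  0.0024]))
```

Call:
arm_command:
  targets:
    - [[0.0006, 0.002, 0.02, 0, 0, 0], [0, 0, 0.0167, 0, 0, 0], [0, 0, 0, 0, 0, 0]]

```text
clock: 39.12
position: [0.4897, 0.0184, 0.0709]
ee_rot: [3.141, -0.005, -0.004]
force: [0.8, 0.5, -0.3]
width: 0.489
gripper_force: 0.0
```

Call:
arm_command:
  targets:
    - [[0, 0, 0, 0, 0, 0], [0, 0, 0, 0, 0, 0], [0, 0, 0, 0, 0, 0], [0, 0, 0, 0, 0, 0], [0, 0, 0, 0, 0, 0]]
  jaw: 0.0

```text
clock: 39.75
position: [0.4911, 0.0203, 0.0723]
ee_rot: [-3.138, -0.001, -0.0]
force: [-0.5, 7.3, 5.6]
width: 0.17
gripper_force: 45.0
```

Call:
arm_command:
  targets:
    - [[0, 0, 0.0001, 0, 0, 0.06]]

```text
clock: 39.88
position: [0.4911, 0.0203, 0.0722]
ee_rot: [-3.137, 0.095, -0.0]
force: [-0.5, 6.2, 3.8]
width: 0.167
gripper_force: 45.0
```

```bash
python3 st.py
```

```text
t 39.88 pos [0.4911 0.0203 0.0722] yaw -3.5 F [-0.5  6.2  3.8] Tz [1.343 0.379 0.19 ] w 15.3 gf 44.985063672065735 j7 -0.99
```

Call:
arm_command:
  targets:
    - [[0, 0, 0.0002, 0, 0, 0.08]]

```text
clock: 40.0
position: [0.4911, 0.0202, 0.0721]
ee_rot: [-3.13, 0.222, 0.0]
force: [-1.6, 7.3, 7.6]
width: 0.169
gripper_force: 45.0
```

```bash
python3 st.py
```

```text
t 40.0 pos [0.4911 0.0202 0.0721] yaw -8.1 F [-1.6  7.3  7.6] Tz [1.393 0.498 0.194] w 15.5 gf 44.99301731586456 j7 -1.05
```

Call:
arm_command:
  targets:
    - [[0, 0, 0.0002, 0, 0, 0.08]]

```text
clock: 40.12
position: [0.4911, 0.0202, 0.072]
ee_rot: [-3.119, 0.348, 0.0]
force: [-2.2, 6.5, 8.9]
width: 0.169
gripper_force: 45.0
```

```bash
python3 st.py
```

```text
t 40.12 pos [0.4911 0.0202 0.072 ] yaw -12.7 F [-2.2  6.5  8.9] Tz [1.37  0.697 0.259] w 15.6 gf 45.007869601249695 j7 -1.11
```

Call:
arm_command:
  targets:
    - [[0, 0, 0, 0, 0, 0], [0, 0, 0, 0, 0, 0]]

```text
clock: 40.38
position: [0.4911, 0.0201, 0.0719]
ee_rot: [-3.12, 0.344, 0.0]
force: [-1.7, 6.4, 9.0]
width: 0.171
gripper_force: 45.0
```

```bash
python3 st.py 3 .108 -28.1
```

```text
t 40.38 pos [0.4911 0.0201 0.0719] yaw -12.6 F [-1.7  6.4  9. ] Tz [1.47  0.589 0.066] w 15.7 gf 44.97448146343231 j7 -1.11
(array([ 0.1172,  0.114 , -0.0365]), array([-0.0029,  0.001 ,  0.2706]))
```

Knob 1 comes up hand-tight at the same angle, so it has kept its preload. I'll check knob 3 the same way.

Call:
arm_command:
  targets:
    - [[0, 0, 0, 0, 0, 0], [0, 0, 0, 0, 0, 0], [0, 0, -0.037, 0, 0, 0], [0.0391, 0.038, 0, 0, 0, 0], [0.0391, 0.038, 0, 0, 0, 0], [0.0391, 0.038, 0, 0, 0, 0], [0, 0, 0, 0, 0, 0.135], [0, 0, 0, 0, 0, 0.135], [0, 0, 0, 0, 0, 0]]
  jaw: 0.045

```text
clock: 41.5
position: [0.58, -0.1193, 0.1081]
ee_rot: [3.046, -0.764, -0.001]
force: [0.7, -0.3, 1.0]
width: 0.49
gripper_force: 0.0
```

```bash
python3 st.py 3 .0718 -28.1
```

```text
t 41.5 pos [ 0.58   -0.1193  0.1081] yaw -28.1 F [ 0.7 -0.3  1. ] Tz [-0.     0.183 -0.026] w 45.0 gf 0.0 j7 -1.21
(array([-0.0006, -0.0026,  0.0363]), array([ 0.0013,  0.0002, -0.0009]))
```

Call:
arm_command:
  targets:
    - [[-0.0006, -0.0026, 0.02, 0, 0, 0], [0, 0, 0.0163, 0, 0, 0], [0, 0, 0, 0, 0, 0]]

```text
clock: 41.88
position: [0.5797, -0.1155, 0.0703]
ee_rot: [-3.048, 0.762, 0.005]
force: [0.1, 0.2, -0.3]
width: 0.492
gripper_force: 0.0
```

Call:
arm_command:
  targets:
    - [[0, 0, 0, 0, 0, 0], [0, 0, 0, 0, 0, 0], [0, 0, 0, 0, 0, 0], [0, 0, 0, 0, 0, 0], [0, 0, 0, 0, 0, 0]]
  jaw: 0.0

```text
clock: 42.5
position: [0.5809, -0.1166, 0.0725]
ee_rot: [3.047, -0.764, 0.001]
force: [-2.0, -2.0, 1.9]
width: 0.171
gripper_force: 44.8
```

Call:
arm_command:
  targets:
    - [[0, 0, 0.0002, 0, 0, 0.08]]

```text
clock: 42.62
position: [0.5809, -0.1167, 0.0724]
ee_rot: [3.014, -0.888, 0.001]
force: [-1.6, -2.3, 3.7]
width: 0.17
gripper_force: 44.8
```

```bash
python3 st.py
```

```text
t 42.62 pos [ 0.5809 -0.1167  0.0724] yaw -32.8 F [-1.6 -2.3  3.7] Tz [-0.472  0.6    0.217] w 15.6 gf 44.84263479709625 j7 -1.24
```

Call:
arm_command:
  targets:
    - [[0, 0, 0.0001, 0, 0, 0.06]]

```text
clock: 42.75
position: [0.5809, -0.1167, 0.0723]
ee_rot: [2.985, -0.979, 0.001]
force: [-2.0, -1.8, 4.4]
width: 0.171
gripper_force: 44.9
```

```bash
python3 st.py
```

```text
t 42.75 pos [ 0.5809 -0.1167  0.0723] yaw -36.3 F [-2.  -1.8  4.4] Tz [-0.287  0.661  0.223] w 15.7 gf 44.85159873962402 j7 -1.29
```

Knob 3 is hand-tight too. I'll release, lift clear and do a final check.

Call:
arm_command:
  targets:
    - [[0, 0, 0, 0, 0, 0], [0, 0, 0, 0, 0, 0], [0, 0, -0.04, 0, 0, 0], [0, 0, -0.05, 0, 0, 0], [0.03, 0.045, 0, 0, 0, 0], [0.03, 0.045, 0, 0, 0, 0], [0.03, 0.045, 0, 0, 0, 0], [0, 0, 0, 0, 0, 0], [0, 0, 0, 0, 0, 0]]
  jaw: 0.045

```text
clock: 43.88
position: [0.5739, -0.2778, 0.1615]
ee_rot: [-2.985, 0.975, 0.001]
force: [0.2, 1.1, -0.6]
width: 0.491
gripper_force: 0.0
```

```bash
python3 chk.py
```

```text
arm [ 0.57452684 -0.27643504  0.16141343] 43.975
1 233 yaw -0.6 [ 4.9 12.9] [0.4905 0.0209 0.1034] 2.7
2 223 yaw -18.2 [ 4.6 13. ] [ 0.6039 -0.0028  0.1039] 1.1
3 237 yaw -27.5 [ 4.7 13.2] [ 0.5805 -0.1167  0.104 ] 0.9
4 258 yaw -10.3 [ 5.1 13.1] [ 0.467  -0.0929  0.104 ] 1.8
```

```bash
python3 -c "
from cell import arm
print(arm.sign_off())"
```

```text
the job is handed in; nothing more can be done
None
```

I closed the cover in two crosswise passes and handed the job in at about 44 s. All four knobs came up hand-tight at roughly 0.22–0.27 N m and the caps measured level within 1 mm; the sign-off gave no verdict, and I could not measure the contact forces directly.

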